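# Hang the loose tools on the sliding peg carriage and park it under the keeper rail

### The job

Clear the bench tools away: first pull the sliding peg carriage by its black knob all the way right against the green loading stop, then, with it standing there, hang every loose tool lying in front of it (spanner, blue template, red scraper, yellow paddle, green file; three to five are present) by its eye on a peg of its own, pushed right down onto the collar. Finally push the carriage fully home against the red stop, so that the keeper rail closes off the pegs with all the tools still hanging, and let go, leaving the dowel stub, plane and glue bottle where they are.

Things in the scene. Friction and masses are not known exactly. Their poses are not given: they have to be found in the camera images.
- carriage (a joint): position (m) of the sloped plywood peg carriage on its track: 0 = against the green loading stop (right end, robot's -y), 0.30 = home against the red parking stop (left end, +y), where a fixed red keeper rail runs 7 mm in front of the peg tips so tools can be neither put on nor taken off. Stiff: about 3 N to move, stays where left.
- handle (a point): middle of the grip of the carriage's upright black knob post (22 mm diameter, 68 mm tall, grip point 13 mm below its top, 0.12 m above the bench), in front of the right end of the carriage; moves with it. Nothing within 45 mm on its left or right at grip height. Pinch it from above to move the carriage.
- peg0 (a point): rightmost of five brass pegs (peg0 to peg4, 62 mm apart along the track, in the direction the carriage joint grows). The point is on the peg axis at the mid-plane of a seated tool, about 0.15 m above the bench. Axes: z along the peg to its tip (0.70 rad from vertical, leaning to the robot), x straight up the slope, y along the track.
- peg1 (a point): second peg, as peg0. Each peg is 10 mm in diameter, its rounded tip 32 mm beyond the point along z. A seated tool lies on a 22 mm wide wooden collar at the peg root and a batten 90 mm down the slope, both 12 mm proud of the board; the board face is 18 mm below the point.
- peg2 (a point): third peg, as peg0
- peg3 (a point): fourth peg, as peg0
- peg4 (a point): leftmost peg, as peg0
- spanner: short bright steel combination spanner, 149 mm long; shaft 14 mm wide; open jaw (30 mm wide) at the -x end. 12 mm thick, same on both faces. Origin: grip point near the centre of mass, mid-thickness. x along the tool to its round eye 55 mm away (32 mm outside, 18 mm hole), y across, z through the thickness. May be absent.
- spanner_eye (a point): centre of the hole in the eye of the spanner, mid-thickness; axes as the spanner.
- template: blue-painted drilling template bar, 141 mm long, 26 mm wide, with three small brass bushings. 12 mm thick, same on both faces. Origin: grip point near the centre of mass, mid-thickness. x along the tool to its round eye 55 mm away (32 mm outside, 18 mm hole), y across, z through the thickness. May be absent.
- template_eye (a point): centre of the hole in the eye of the template, mid-thickness; axes as the template.
- scraper: scraper with a red handle 22 mm wide and a flared steel blade (46 mm wide, 4 mm thick) at the -x end, 151 mm long. 12 mm thick, same on both faces. Origin: grip point near the centre of mass, mid-thickness. x along the tool to its round eye 55 mm away (32 mm outside, 18 mm hole), y across, z through the thickness. May be absent.
- scraper_eye (a point): centre of the hole in the eye of the scraper, mid-thickness; axes as the scraper.
- paddle: yellow sanding paddle, 151 mm long: handle 20 mm wide, 40 mm wide abrasive head at the -x end. 12 mm thick, same on both faces. Origin: grip point near the centre of mass, mid-thickness. x along the tool to its round eye 55 mm away (32 mm outside, 18 mm hole), y across, z through the thickness. May be absent.
- paddle_eye (a point): centre of the hole in the eye of the paddle, mid-thickness; axes as the paddle.
- file: short file, 151 mm long: green handle 24 mm wide, dark steel blade (16 mm wide, 6 mm thick) at the -x end. 12 mm thick, same on both faces. Origin: grip point near the centre of mass, mid-thickness. x along the tool to its round eye 55 mm away (32 mm outside, 18 mm hole), y across, z through the thickness. May be absent.
- file_eye (a point): centre of the hole in the eye of the file, mid-thickness; axes as the file.
- dowel: upright beech dowel stub, 28 mm diameter, 45 mm tall; origin at its foot. Bystander.
- plane: small block plane with dark wooden knob, 160 x 50 mm, 70 mm tall, origin under its middle. Bystander.
- glue: white glue bottle with orange cap, 54 mm wide, 140 mm tall; origin at its foot. Bystander.

How it is judged:
By the outcome, as a careful person would: the job done as asked, in the order asked, and still so for the second after the job is handed in, with the robot touching nothing.
Of spanner, template, scraper, paddle, file only 3 to 5 are there at a start; the rules pass over those that are not, and their reading is None.
At some moment in a run one of spanner, template, scraper, paddle, file may be knocked a few centimetres aside while the robot is not near it.
It also fails if it takes over 210 s, if anything falls off the work surface, if the arm or the gripper's body presses on something with over 40 N, if the wrist force passes 120 N, or if a joint passes its speed limit or range.

### The arm

A 6-joint arm with a two-finger parallel gripper is mounted at the origin on the work surface. World frame = base frame: x ahead of the robot, y to its left, z up, the work surface at z = 0. Lengths are in m, angles in degrees, forces in N, time in s.
With the tool pointing down it reaches from about 0.4 to 0.825 m from the base axis. Payload 7 kg.
Tool frame: the origin (TCP) lies on the centre line of the jaws, within the pads' length; the fingertips stand 22 mm ahead of it and the grasp point (between the pads) lies 3 mm ahead of it (ctrl.finger_overhang is the distance from the TCP to the fingertips, in m); z points along the fingers, y is the line along which they close (so a half turn about z gives the same grasp; the last joint's range is limited). The gripper opens to 88 mm and grips with 3 to 60 N. Pads are 19 mm wide; open, the fingers measure 130 mm over their backs; the gripper's body (78 mm by 193 mm) begins 47 mm behind the grasp point.
Start: joints at [86.408, 20.546, 0.682, 0, -70.136, -16.507], TCP at [0.232, 0.634, 0.216] pointing down, gripper open.
Joint ranges: [-176.03, 176.03], [-82.01, 121.73], [-58.28, 71.71], [-173.87, 95.51], [-174.79, -0.11], [-173.66, 173.66]. Speed limits (degrees/s): [136.94, 136.94, 172.46, 180, 180, 180].

### API

Orientations are given as [roll, pitch, yaw] about the fixed x, y, z axes, in that order (R = Rz(yaw) Ry(pitch) Rx(roll)).
In Python, from plant import ctrl gives the robot as it stands. The module is installed in compiled form; this text tells all that it offers.
- The arm moves only by the shell command python3 -m creep 'ROWS'. ROWS is JSON, a list of rows, each an object with "grip": the closure, from 0 (fully open) to 1 (shut); "delta_pos": the shift along the tool's x, y, z scaled (see below), a list of three; "rotation": the turn, a rotation vector about the tool's x, y, z scaled (see below), a list of three. A call has 1 to 5 rows; each row is the pose to reach, as a shift and turn from the pose commanded when the call began, along the tool's axes at that moment; what a row does not reach only later rows make up. The controller multiplies each number of a shift by 10 cm and each number of a turn by pi/2 rad. A row lasts 1/10 s, in which the tool goes at most 50 mm and 8.59 degrees, less where a joint would pass 70% of its speed; a pose out of reach is approached as far as the arm can. A call with a number of a shift or a turn outside -1 to 1 is refused whole. A call with a gripper value outside its range is refused whole. The fingers move at their own pace and stop on an object; the grip force is fixed at half the most. Time passes only in rows, so rows that repeat a pose let the fingers close. It gives the time, the measured TCP pose, the force, the opening and the grip force at its end, in the units of the state.
- ctrl.get_obs(): the state, without advancing time (a new reading comes with each control period).
- ctrl.snapshot(name): name is "scene" or "top"; returns a dict with "color" (400x640x3 uint8, red, green, blue), "intrinsics" (3x3 intrinsics, pixels), "distortion" ([k1, k2, p1, p2, k3] as OpenCV has them; the pictures are not rectified), "R" (3x3) and "t" (3): a world point X has camera coordinates R X + t. Camera axes: x right, y down, z forward; pixel columns grow to the right and rows downward; lengths in m; the calibration is good to about 2 mm. A picture is of the moment at which its call begins. There is no depth.
- ctrl.close_job(): hands the job in; it is judged then, once.
The state is a dict: "clock": time; "joint_pos": joint angles; "qvel": joint speeds; "tau": joint torques, N m; "tool_pos": TCP position; "orientation": TCP orientation; "force": force on the tool from outside, world axes, zero at the start; "moment": the same for the moment, N m; "opening": finger opening in m; "gripper_force": force on a finger pad.
Only numpy, scipy, OpenCV 4.12 (cv2) and the standard library are available. Lean on these libraries where they do the work, as an engineer would, in place of code of your own. Each camera call takes 0.05 s, during which the arm holds its last target. There are 200 camera calls.

## Working session

There is one attempt and no reset: what is moved stays moved. The work goes in short steps, Python scripts to look and compute and a shell command to move; the robot and the scene stay as the last step left them, time stands still between calls to the robot, and variables do not carry over. Pictures are saved under pics/ and viewed, at most 14 in all, crops included, and the job is handed in when it is done.

```bash
mkdir -p pics
cat > h.py <<'E'
import numpy as np, cv2
from plant import ctrl
from scipy.spatial.transform import Rotation as Ro
def snap(n,f=None):
    s=ctrl.snapshot(n)
    if f: cv2.imwrite('pics/'+f,cv2.cvtColor(s['color'],cv2.COLOR_RGB2BGR))
    return s
def ray(s,uv):
    p=cv2.undistortPoints(np.array(uv,float).reshape(-1,1,2),np.array(s['intrinsics']),np.array(s['distortion'])).reshape(-1,2)
    R=np.array(s['R']);t=np.array(s['t'])
    return -R.T@t,np.c_[p,np.ones(len(p))]@R
def onz(s,uv,z):
    o,d=ray(s,uv); return o+d*((z-o[2])/d[:,2:])
def proj(s,X):
    return cv2.projectPoints(np.array(X,float).reshape(-1,3),cv2.Rodrigues(np.array(s['R']))[0],np.array(s['t']),np.array(s['intrinsics']),np.array(s['distortion']))[0].reshape(-1,2)
def tri(s1,u1,s2,u2):
    A=[];b=[]
    o1,d1=ray(s1,[u1]);o2,d2=ray(s2,[u2])
    M=np.zeros((3,3));v=np.zeros(3)
    for o,d in((o1,d1[0]),(o2,d2[0])):
        d=d/np.linalg.norm(d);P=np.eye(3)-np.outer(d,d);M+=P;v+=P@o
    return np.linalg.solve(M,v)
E
python3 - <<'E'
from h import *
np.set_printoptions(precision=3,suppress=True)
for n in('scene','top'):
    s=snap(n,n+'0.png');print(n,-np.array(s['R']).T@s['t'],np.array(s['R'])[2],s['intrinsics'][0][0])
print(ctrl.get_obs())
E
```

```text
scene [ 1.281 -0.843  1.494] [-0.431  0.463 -0.775] 497.18520125198825
top [ 0.346 -0.009  1.413] [ 0.145  0.004 -0.989] 449.7895821825406
{'clock': 0.1, 'joint_pos': array([ 86.41 ,  20.587,   0.638,  -0.018, -70.136, -16.509]), 'qvel': array([ 0.069, -0.11 ,  0.183, -0.027, -0.009, -0.158]), 'tau': array([ -0.002, -58.417,  29.375,   7.016,   0.01 ,  -0.   ]), 'tool_pos': array([0.232, 0.633, 0.215]), 'orientation': array([179.914,  -0.008, -20.105]), 'force': array([ 0.39 , -0.564,  1.035]), 'moment': array([ 0.018, -0.031, -0.049]), 'gripper_force': 0.0, 'opening': 0.08806556211994664}
```

View pics/scene0.png

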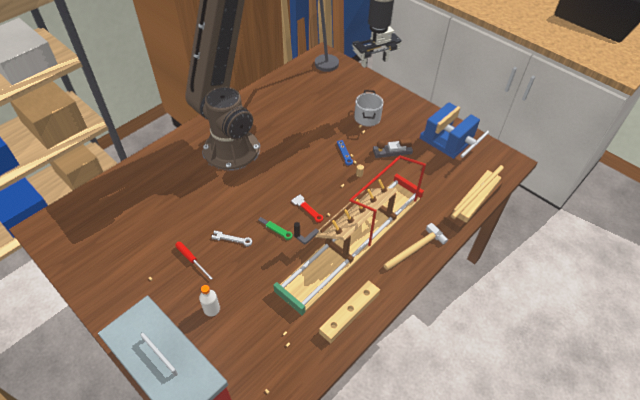

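View pics/top0.png

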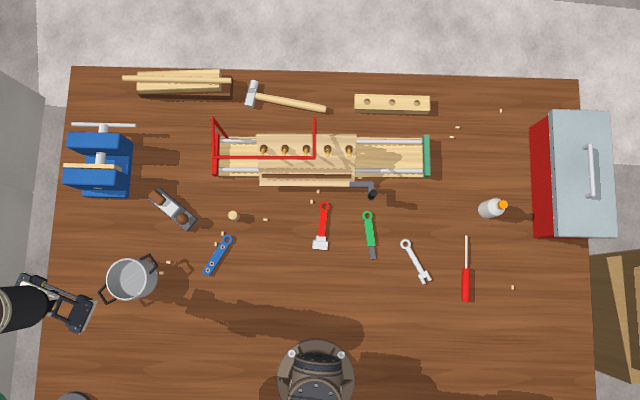

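The pictures show four tools: template at top (220,253), scraper (321,227), file (369,234) and spanner (415,261). There is no paddle, and the screwdriver at (467,270) is a distractor. The pegs lie at about (264..349,149) and the knob at about (371,192). I'll measure these.

```bash
cat > crop.py <<'E'
import sys,cv2
f,x0,x1,y0,y1,k,o=sys.argv[1:]
i=cv2.imread('pics/'+f)[int(y0):int(y1),int(x0):int(x1)]
cv2.imwrite('pics/'+o,cv2.resize(i,None,fx=float(k),fy=float(k),interpolation=cv2.INTER_CUBIC))
E
python3 crop.py top0.png 190 440 110 290 3.2 a1.png; python3 crop.py scene0.png 200 440 130 310 3.2 a2.png
```

```text
(no output)
```

View pics/a1.png

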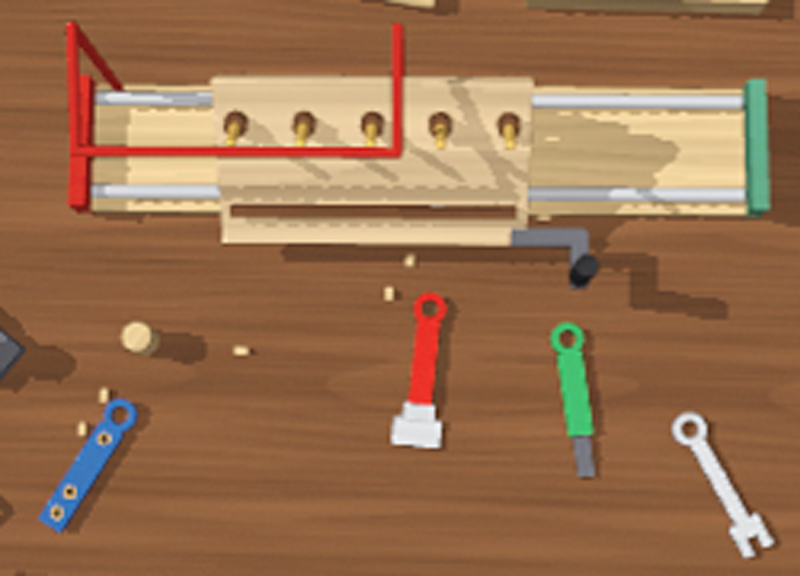

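View pics/a2.png

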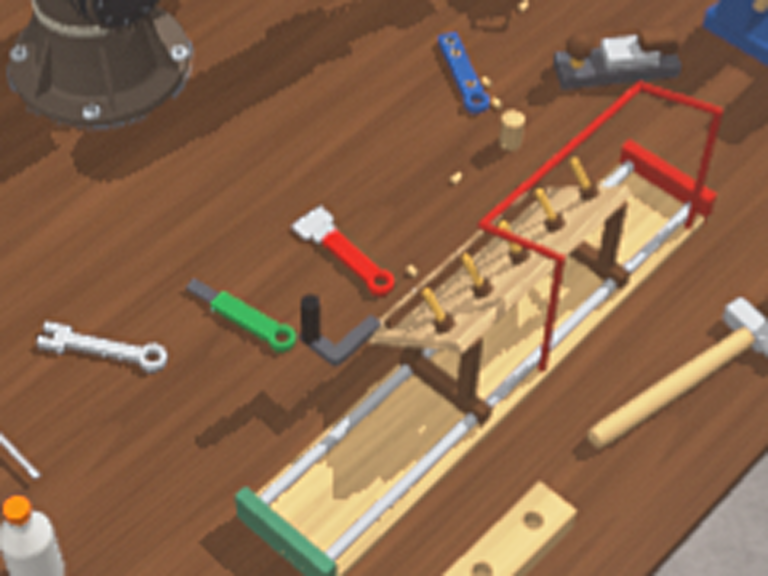

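Crop 1 (top) shows the knob top at (588,263) and peg0 to peg4 tips from (510,142) to (232,140). Crop 2 (scene) shows the knob top at (311,299), the peg0 tip at (429,293) and the peg4 tip at (576,160).

```bash
cat >> h.py <<'E'
np.set_printoptions(precision=4,suppress=True)
HSV={'template':((100,120,60),(125,255,255)),'scraper':((0,150,60),(8,255,255)),'file':((55,100,60),(80,255,255)),'spanner':((0,0,150),(180,50,255))}
def tool(s,name,roi):
    """eye & axis from mask in top view: roi=(x0,x1,y0,y1)"""
    x0,x1,y0,y1=roi;K=8
    im=cv2.resize(cv2.cvtColor(s['color'],cv2.COLOR_RGB2HSV)[y0:y1,x0:x1],None,fx=K,fy=K,interpolation=cv2.INTER_NEAREST)
    m=cv2.medianBlur(cv2.inRange(im,*HSV[name]),9)
    c,h=cv2.findContours(m,cv2.RETR_CCOMP,cv2.CHAIN_APPROX_NONE)
    i=max((k for k in range(len(c)) if h[0][k][3]<0),key=lambda k:cv2.contourArea(c[k]))
    px=lambda p:(np.array(p)+.5)/K-.5+np.array([x0,y0])
    out=onz(s,px(c[i].reshape(-1,2)),.012)[:,:2]   # top-face outline, metres
    hs=[k for k in range(len(c)) if h[0][k][3]==i]
    mean=out.mean(0);ax=np.linalg.svd(out-mean)[2][0]
    holes=[]
    for k in hs:
        mm=cv2.moments(c[k])
        if mm['m00']>60: holes.append((onz(s,[px((mm['m10']/mm['m00'],mm['m01']/mm['m00']))],.012)[0,:2],mm['m00']))
    return out,mean,ax,holes
E
python3 - <<'E'
from h import *
S=snap('scene');T=snap('top')
a=lambda x,y:(190+x/3.2-.35,110+y/3.2-.35)
b=lambda x,y:(200+x/3.2-.35,130+y/3.2-.35)
print('knob',tri(T,a(588,263),S,b(311,299)))
print('p0tip',tri(T,a(510,143),S,b(429,292)),'p4',tri(T,a(232,141),S,b(576,160)))
print('rails R/L',onz(T,[a(536,101),a(740,102),a(536,194),a(740,195),a(95,97),a(95,190)],.03))
print('green/red stop inner',onz(T,[a(747,82),a(747,210),a(90,80),a(90,205)],.05))
print('keeper',tri(T,a(400,155),S,b(486,224)))
for n,r in dict(template=(196,240,225,285),scraper=(305,340,195,250),file=(355,385,205,265),spanner=(390,440,230,290)).items():
    o,m,ax,h=tool(T,n,r);print(n,m,ax,np.ptp((o-m)@ax),h)
E
```

```text
knob [ 0.5494 -0.1517  0.1373]
p0tip [ 0.6492 -0.0776  0.1719] p4 [0.6437 0.1682 0.1753]
rails R/L [[ 0.7274 -0.1102  0.03  ]
 [ 0.7324 -0.3122  0.03  ]
 [ 0.6336 -0.1118  0.03  ]
 [ 0.6385 -0.3118  0.03  ]
 [ 0.7189  0.3263  0.03  ]
 [ 0.6251  0.3204  0.03  ]]
green/red stop inner [[ 0.7471 -0.3147  0.05  ]
 [ 0.6197 -0.3141  0.05  ]
 [ 0.7305  0.3275  0.05  ]
 [ 0.6062  0.3196  0.05  ]]
keeper [0.6352 0.0215 0.1837]
template [0.3596 0.3139] [-0.8654  0.5011] 0.14050738336086524 [(array([0.3121, 0.3426]), 1381.5), (array([0.3324, 0.3317]), 1377.0), (array([0.3842, 0.301 ]), 1379.0), (array([0.4071, 0.2864]), 1705.0)]
scraper [ 0.4818 -0.0077] [-0.9962  0.0874] 0.11114522485253163 [(array([ 0.5196, -0.0102]), 1049.5)]
file [ 0.455  -0.1521] [-0.9873 -0.1588] 0.11121650456485474 [(array([ 0.4938, -0.1459]), 1508.0)]
spanner [ 0.353  -0.2994] [-0.8577 -0.5142] 0.15109396577540576 [(array([ 0.4095, -0.2661]), 1180.0)]
```

```bash
python3 -m creep '[{"grip":0.4,"delta_pos":[0,0,-0.4],"rotation":[0,0,-0.237]},{"grip":0.4,"delta_pos":[0,0,-0.4],"rotation":[0,0,-0.237]},{"grip":0.4,"delta_pos":[0,0,-0.4],"rotation":[0,0,-0.237]},{"grip":0.4,"delta_pos":[0,0,-0.4],"rotation":[0,0,-0.237]}]'
python3 -m creep '[{"grip":0.4,"delta_pos":[0.5,1,0],"rotation":[0,0,0]},{"grip":0.4,"delta_pos":[0.5,1,0],"rotation":[0,0,0]},{"grip":0.4,"delta_pos":[0.5,1,0],"rotation":[0,0,0]},{"grip":0.4,"delta_pos":[0.5,1,0],"rotation":[0,0,0]}]'
```

```text
clock: 0.6
tool_pos: [0.2319, 0.6338, 0.2559]
orientation: [-180.0, 0.0, 1.3]
force: [-0.3, -0.1, -1.0]
opening: 0.0614
gripper_force: 0.0
clock: 1.0
tool_pos: [0.2851, 0.5333, 0.2564]
orientation: [-180.0, -0.0, 1.0]
force: [-0.1, 0.6, 0.4]
opening: 0.0526
gripper_force: 0.0
```

```bash
python3 -m creep '[{"grip":0.4,"delta_pos":[0.5,1,0],"rotation":[0,0,0]},{"grip":0.4,"delta_pos":[0.5,1,0],"rotation":[0,0,0]},{"grip":0.4,"delta_pos":[0.5,1,0],"rotation":[0,0,0]},{"grip":0.4,"delta_pos":[0.5,1,0],"rotation":[0,0,0]}]'
python3 -m creep '[{"grip":0.4,"delta_pos":[0.5,1,0],"rotation":[0,0,0]},{"grip":0.4,"delta_pos":[0.5,1,0],"rotation":[0,0,0]},{"grip":0.4,"delta_pos":[0.5,1,0],"rotation":[0,0,0]},{"grip":0.4,"delta_pos":[0.5,1,0],"rotation":[0,0,0]}]'
python3 -m creep '[{"grip":0.4,"delta_pos":[0.5,1,0],"rotation":[0,0,0]},{"grip":0.4,"delta_pos":[0.5,1,0],"rotation":[0,0,0]},{"grip":0.4,"delta_pos":[0.5,1,0],"rotation":[0,0,0]},{"grip":0.4,"delta_pos":[0.5,1,0],"rotation":[0,0,0]}]'
python3 -m creep '[{"grip":0.4,"delta_pos":[0.5,1,0],"rotation":[0,0,0]},{"grip":0.4,"delta_pos":[0.5,1,0],"rotation":[0,0,0]},{"grip":0.4,"delta_pos":[0.5,1,0],"rotation":[0,0,0]},{"grip":0.4,"delta_pos":[0.5,1,0],"rotation":[0,0,0]}]'
python3 -m creep '[{"grip":0.4,"delta_pos":[0.4,1,0],"rotation":[0,0,0]},{"grip":0.4,"delta_pos":[0.4,1,0],"rotation":[0,0,0]},{"grip":0.4,"delta_pos":[0.4,1,0],"rotation":[0,0,0]},{"grip":0.4,"delta_pos":[0.4,1,0],"rotation":[0,0,0]}]'
python3 -m creep '[{"grip":0.4,"delta_pos":[0,1,0],"rotation":[0,0,0]},{"grip":0.4,"delta_pos":[0,1,0],"rotation":[0,0,0]},{"grip":0.4,"delta_pos":[0,1,0],"rotation":[0,0,0]},{"grip":0.4,"delta_pos":[0,1,0],"rotation":[0,0,0]}]'
python3 -m creep '[{"grip":0.4,"delta_pos":[0,0.85,0],"rotation":[0,0,0]},{"grip":0.4,"delta_pos":[0,0.85,0],"rotation":[0,0,0]},{"grip":0.4,"delta_pos":[0,0.85,0],"rotation":[0,0,0]},{"grip":0.4,"delta_pos":[0,0.85,0],"rotation":[0,0,0]}]'
```

```text
clock: 1.4
tool_pos: [0.3368, 0.4354, 0.2562]
orientation: [-180.0, -0.0, 1.1]
force: [-0.8, 0.2, -0.3]
opening: 0.0525
gripper_force: 0.0
clock: 1.8
tool_pos: [0.3889, 0.3372, 0.2559]
orientation: [-180.0, -0.0, 1.1]
force: [1.0, 0.5, 0.3]
opening: 0.0522
gripper_force: 0.0
clock: 2.2
tool_pos: [0.4411, 0.2386, 0.2557]
orientation: [180.0, 0.0, 1.1]
force: [-0.1, 0.9, -1.6]
opening: 0.0526
gripper_force: 0.0
clock: 2.6
tool_pos: [0.4933, 0.1398, 0.2555]
orientation: [180.0, 0.0, 1.1]
force: [-0.8, -0.0, -0.9]
opening: 0.0523
gripper_force: 0.0
clock: 3.0
tool_pos: [0.5352, 0.0409, 0.2554]
orientation: [180.0, 0.0, 1.2]
force: [0.7, -0.1, -0.3]
opening: 0.0524
gripper_force: 0.0
clock: 3.4
tool_pos: [0.537, -0.0586, 0.2558]
orientation: [-180.0, -0.0, 1.2]
force: [-0.3, -0.4, 0.7]
opening: 0.0525
gripper_force: 0.0
clock: 3.8
tool_pos: [0.5392, -0.1431, 0.2557]
orientation: [-180.0, 0.0, 1.3]
force: [-0.9, -0.0, -0.2]
opening: 0.0527
gripper_force: 0.0
```

```bash
python3 -m creep '[{"grip":0.4,"delta_pos":[0.1,0.08,0.1],"rotation":[0,0,0]},{"grip":0.4,"delta_pos":[0.1,0.08,0.4],"rotation":[0,0,0]},{"grip":0.4,"delta_pos":[0.1,0.08,0.8],"rotation":[0,0,0]},{"grip":0.4,"delta_pos":[0.1,0.08,0.8],"rotation":[0,0,0]}]'
python3 -m creep '[{"grip":0.4,"delta_pos":[0,0,0.25],"rotation":[0,0,0]},{"grip":0.4,"delta_pos":[0,0,0.52],"rotation":[0,0,0]},{"grip":0.4,"delta_pos":[0,0,0.52],"rotation":[0,0,0]},{"grip":0.4,"delta_pos":[0,0,0.52],"rotation":[0,0,0]}]'
python3 -m creep '[{"grip":1,"delta_pos":[0,0,0],"rotation":[0,0,0]},{"grip":1,"delta_pos":[0,0,0],"rotation":[0,0,0]},{"grip":1,"delta_pos":[0,0,0],"rotation":[0,0,0]},{"grip":1,"delta_pos":[0,0,0],"rotation":[0,0,0]},{"grip":1,"delta_pos":[0,0,0],"rotation":[0,0,0]}]'
```

```text
clock: 4.2
tool_pos: [0.546, -0.1507, 0.1704]
orientation: [-179.9, 0.5, 1.3]
force: [0.4, 0.1, 0.2]
opening: 0.0527
gripper_force: 0.0
clock: 4.6
tool_pos: [0.5499, -0.1521, 0.1252]
orientation: [180.0, -0.0, 1.3]
force: [0.7, -0.6, 0.3]
opening: 0.0524
gripper_force: 0.0
clock: 5.1
tool_pos: [0.549, -0.1526, 0.1242]
orientation: [180.0, -0.0, 1.2]
force: [0.9, -0.0, -0.1]
opening: 0.0181
gripper_force: 0.0
```

```bash
python3 -m creep '[{"grip":1,"delta_pos":[0,0,0],"rotation":[0,0,0]},{"grip":1,"delta_pos":[0,0,0],"rotation":[0,0,0]}]'
python3 - <<'E'
from h import *
snap('scene','s1.png')
E
python3 crop.py s1.png 230 390 140 260 5 a3.png
```

```text
clock: 5.3
tool_pos: [0.5489, -0.1526, 0.1239]
orientation: [180.0, 0.0, 1.2]
force: [-0.8, 0.7, 0.3]
opening: 0.0029
gripper_force: 0.0
```

View pics/a3.png

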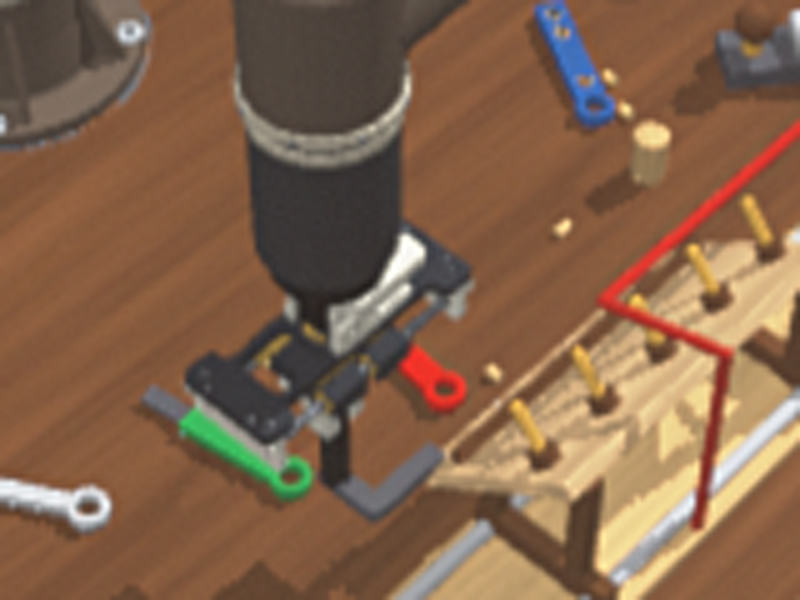

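The fingers closed beside the knob: at (335,410) in the crop they look to be behind or above it. I'll check the triangulation residuals and project the TCP.

```bash
python3 - <<'E'
from h import *
S=snap('scene');T=snap('top','t1.png')
ut=(373.4,191.8);us=(296.8,223.1)
X=tri(T,ut,S,us);print(X,proj(T,X)-ut,proj(S,X)-us)
p=ctrl.get_obs()['tool_pos']
for dz in(-.022,0,.05): print(dz,proj(S,p+[0,0,dz]),(proj(S,p+[0,0,dz])-[230,140])*5,proj(T,p+[0,0,dz]))
E
python3 crop.py t1.png 320 420 150 225 8 a4.png
```

```text
[ 0.5494 -0.1518  0.1374] [[0.0785 0.0726]] [[ 0.0901 -0.0064]]
-0.022 [[296.835  229.2837]] [[334.175  446.4187]] [[372.3478 193.91  ]]
0 [[296.7136 225.5023]] [[333.5678 427.5115]] [[373.1907 192.7718]]
0.05 [[296.4286 216.6177]] [[332.1431 383.0887]] [[375.2149 190.0382]]
```

View pics/a4.png

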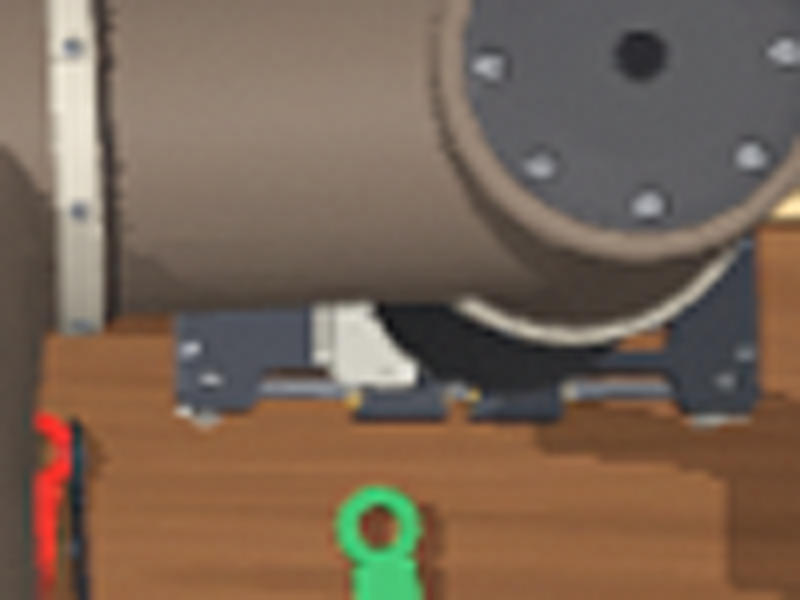

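```bash
python3 - <<'E'
from h import *
snap('scene','s2.png');print(ctrl.get_obs()['opening'])
E
python3 crop.py s2.png 260 330 195 247 11 a5.png
```

```text
0.0006762094510647176
```

View pics/a5.png

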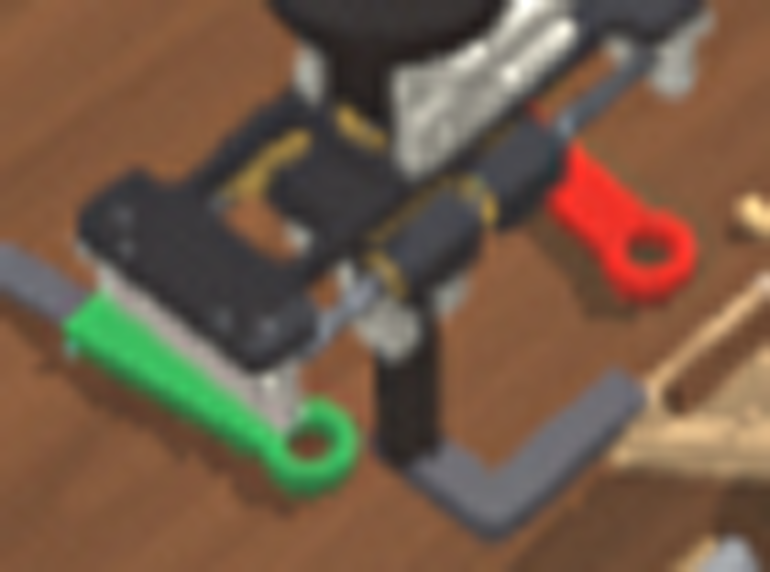

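```bash
python3 -m creep '[{"grip":0.4,"delta_pos":[0,0,0],"rotation":[0,0,0]},{"grip":0.4,"delta_pos":[0,0,0],"rotation":[0,0,0]},{"grip":0.4,"delta_pos":[0,0,0],"rotation":[0,0,0]},{"grip":0.4,"delta_pos":[0,0,0],"rotation":[0,0,0]},{"grip":0.4,"delta_pos":[0,0,0],"rotation":[0,0,0]}]'
python3 - <<'E'
from h import *
snap('scene','s3.png');print(ctrl.get_obs()['opening'])
E
python3 crop.py s3.png 260 330 195 247 11 a6.png
```

```text
clock: 6.0
tool_pos: [0.5489, -0.1525, 0.1239]
orientation: [-180.0, 0.0, 1.2]
force: [0.5, -0.1, -0.4]
opening: 0.0348
gripper_force: 0.0
0.03891168750224411
```

View pics/a6.png

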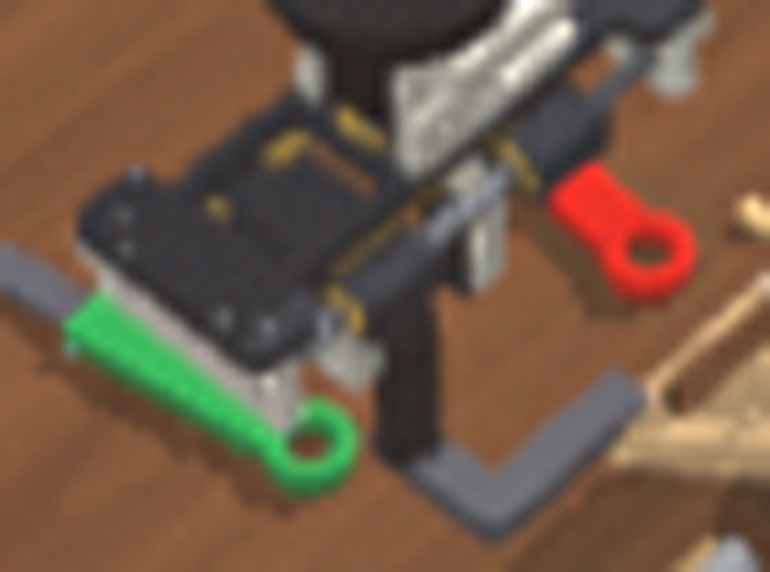

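```bash
python3 -m creep '[{"grip":0.4,"delta_pos":[0,0,0.08],"rotation":[0,0,0]},{"grip":0.4,"delta_pos":[0,0,0.08],"rotation":[0,0,0]},{"grip":0.4,"delta_pos":[0,0,0.08],"rotation":[0,0,0]}]'
python3 -m creep '[{"grip":0.4,"delta_pos":[0,0,0.08],"rotation":[0,0,0]},{"grip":0.4,"delta_pos":[0,0,0.08],"rotation":[0,0,0]},{"grip":1,"delta_pos":[0,0,0.08],"rotation":[0,0,0]},{"grip":1,"delta_pos":[0,0,0.08],"rotation":[0,0,0]}]'
python3 -m creep '[{"grip":1,"delta_pos":[0,0,0],"rotation":[0,0,0]},{"grip":1,"delta_pos":[0,0,0],"rotation":[0,0,0]},{"grip":1,"delta_pos":[0,0,0],"rotation":[0,0,0]},{"grip":1,"delta_pos":[0,0,0],"rotation":[0,0,0]}]'
```

```text
clock: 6.35
tool_pos: [0.5486, -0.1525, 0.1154]
orientation: [180.0, 0.1, 1.2]
force: [0.1, -0.6, -0.2]
opening: 0.0521
gripper_force: 0.0
clock: 6.75
tool_pos: [0.549, -0.1525, 0.1079]
orientation: [180.0, -0.0, 1.2]
force: [0.2, -0.3, 0.3]
opening: 0.0417
gripper_force: 0.0
clock: 7.15
tool_pos: [0.549, -0.1524, 0.108]
orientation: [-180.0, -0.0, 1.2]
force: [-0.4, 0.2, 1.0]
opening: 0.0211
gripper_force: 30.0
```

```bash
python3 -c "
from plant import ctrl;print(ctrl.finger_overhang)"
python3 -m creep '[{"grip":1,"delta_pos":[0,0.2,0],"rotation":[0,0,0]},{"grip":1,"delta_pos":[0,0.4,0],"rotation":[0,0,0]},{"grip":1,"delta_pos":[0,0.6,0],"rotation":[0,0,0]},{"grip":1,"delta_pos":[0,0.8,0],"rotation":[0,0,0]},{"grip":1,"delta_pos":[0,0.8,0],"rotation":[0,0,0]}]'
python3 -m creep '[{"grip":1,"delta_pos":[0,0.2,0],"rotation":[0,0,0]},{"grip":1,"delta_pos":[0,0.4,0],"rotation":[0,0,0]},{"grip":1,"delta_pos":[0,0.6,0],"rotation":[0,0,0]},{"grip":1,"delta_pos":[0,0.8,0],"rotation":[0,0,0]},{"grip":1,"delta_pos":[0,0.8,0],"rotation":[0,0,0]}]'
python3 -m creep '[{"grip":1,"delta_pos":[0,0.05,0],"rotation":[0,0,0]},{"grip":1,"delta_pos":[0,0.1,0],"rotation":[0,0,0]},{"grip":1,"delta_pos":[0,0.15,0],"rotation":[0,0,0]},{"grip":1,"delta_pos":[0,0.15,0],"rotation":[0,0,0]}]'
python3 -m creep '[{"grip":1,"delta_pos":[0,0.05,0],"rotation":[0,0,0]},{"grip":1,"delta_pos":[0,0.1,0],"rotation":[0,0,0]},{"grip":1,"delta_pos":[0,0.1,0],"rotation":[0,0,0]},{"grip":1,"delta_pos":[0,0.1,0],"rotation":[0,0,0]}]'
```

```text
0.022
clock: 7.65
tool_pos: [0.5508, -0.2346, 0.108]
orientation: [179.9, -0.0, 1.2]
force: [0.4, -3.1, 0.8]
opening: 0.0211
gripper_force: 30.0
clock: 8.15
tool_pos: [0.5525, -0.3146, 0.108]
orientation: [179.9, -0.0, 1.2]
force: [0.0, -3.2, 1.8]
opening: 0.0211
gripper_force: 30.0
clock: 8.55
tool_pos: [0.5528, -0.3279, 0.108]
orientation: [180.0, -0.0, 1.2]
force: [-1.4, -0.9, 2.9]
opening: 0.0211
gripper_force: 30.0
clock: 8.95
tool_pos: [0.553, -0.3383, 0.108]
orientation: [179.9, -0.0, 1.2]
force: [-0.5, -2.1, 2.1]
opening: 0.0208
gripper_force: 30.0
```

```bash
python3 -m creep '[{"grip":1,"delta_pos":[0,0.05,0],"rotation":[0,0,0]},{"grip":1,"delta_pos":[0,0.1,0],"rotation":[0,0,0]},{"grip":1,"delta_pos":[0,0.1,0],"rotation":[0,0,0]},{"grip":1,"delta_pos":[0,0.1,0],"rotation":[0,0,0]}]'
python3 -m creep '[{"grip":1,"delta_pos":[0,0.03,0],"rotation":[0,0,0]},{"grip":1,"delta_pos":[0,0.05,0],"rotation":[0,0,0]},{"grip":1,"delta_pos":[0,0.05,0],"rotation":[0,0,0]},{"grip":1,"delta_pos":[0,0.05,0],"rotation":[0,0,0]}]'
python3 -m creep '[{"grip":1,"delta_pos":[0,0.03,0],"rotation":[0,0,0]},{"grip":1,"delta_pos":[0,0.05,0],"rotation":[0,0,0]},{"grip":1,"delta_pos":[0,0.05,0],"rotation":[0,0,0]},{"grip":1,"delta_pos":[0,0.05,0],"rotation":[0,0,0]}]'
```

```text
clock: 9.35
tool_pos: [0.5531, -0.3443, 0.1079]
orientation: [-179.8, 0.0, 1.2]
force: [-1.4, 18.2, 11.2]
opening: 0.0209
gripper_force: 30.0
clock: 9.75
tool_pos: [0.5531, -0.3445, 0.1077]
orientation: [-179.4, 0.0, 1.3]
force: [-2.1, 41.5, 20.1]
opening: 0.0211
gripper_force: 30.0
clock: 10.15
tool_pos: [0.5531, -0.3455, 0.1075]
orientation: [-179.2, 0.1, 1.3]
force: [-2.6, 59.3, 27.2]
opening: 0.023
gripper_force: 30.0
```

```bash
python3 -m creep '[{"grip":1,"delta_pos":[0,-0.13,0],"rotation":[0,0,0]},{"grip":1,"delta_pos":[0,-0.13,0],"rotation":[0,0,0]},{"grip":1,"delta_pos":[0,-0.13,0],"rotation":[0,0,0]}]'
python3 -m creep '[{"grip":0.3,"delta_pos":[0,0,0],"rotation":[0,0,0]},{"grip":0.3,"delta_pos":[0,0,0],"rotation":[0,0,0]},{"grip":0.3,"delta_pos":[0,0,0],"rotation":[0,0,0]},{"grip":0.3,"delta_pos":[0,0,0],"rotation":[0,0,0]},{"grip":0.3,"delta_pos":[0,0,0],"rotation":[0,0,0]}]'
python3 -m creep '[{"grip":0.3,"delta_pos":[0,0,-0.5],"rotation":[0,0,0]},{"grip":0.3,"delta_pos":[0,0,-0.9],"rotation":[0,0,0]},{"grip":0.3,"delta_pos":[0,0,-0.9],"rotation":[0,0,0]},{"grip":0.3,"delta_pos":[0,0,-0.9],"rotation":[0,0,0]}]'
python3 -m creep '[{"grip":0.3,"delta_pos":[-1,-1,0],"rotation":[0,0,0]},{"grip":0.3,"delta_pos":[-1,-1,0],"rotation":[0,0,0]},{"grip":0.3,"delta_pos":[-1,-1,0],"rotation":[0,0,0]},{"grip":0.3,"delta_pos":[-1,-1,0],"rotation":[0,0,0]}]'
python3 - <<'E'
from h import *
snap('scene','s4.png');snap('top','t4.png')
a=cv2.imread('pics/s4.png')[160:310,180:380];b=cv2.imread('pics/t4.png')[100:250,290:490]
cv2.imwrite('pics/a7.png',np.vstack([cv2.resize(i,None,fx=4,fy=4,interpolation=cv2.INTER_CUBIC)[:300 if k else 600] for k,i in enumerate((a,))]))
cv2.imwrite('pics/a8.png',cv2.resize(b,None,fx=4,fy=4,interpolation=cv2.INTER_CUBIC))
E
```

```text
clock: 10.45
tool_pos: [0.5531, -0.3441, 0.1077]
orientation: [-180.0, 0.0, 1.3]
force: [-0.9, 3.0, 2.7]
opening: 0.021
gripper_force: 30.0
clock: 10.95
tool_pos: [0.5529, -0.3449, 0.1077]
orientation: [180.0, 0.0, 1.2]
force: [-0.1, 0.3, 0.0]
opening: 0.0555
gripper_force: 0.0
clock: 11.35
tool_pos: [0.5536, -0.3447, 0.1993]
orientation: [180.0, -0.2, 1.2]
force: [-0.1, -0.7, 0.3]
opening: 0.0612
gripper_force: 0.0
clock: 11.75
tool_pos: [0.4466, -0.2441, 0.197]
orientation: [-179.9, 0.1, 1.3]
force: [0.0, -0.3, 0.4]
opening: 0.0612
gripper_force: 0.0
```

View pics/a7.png

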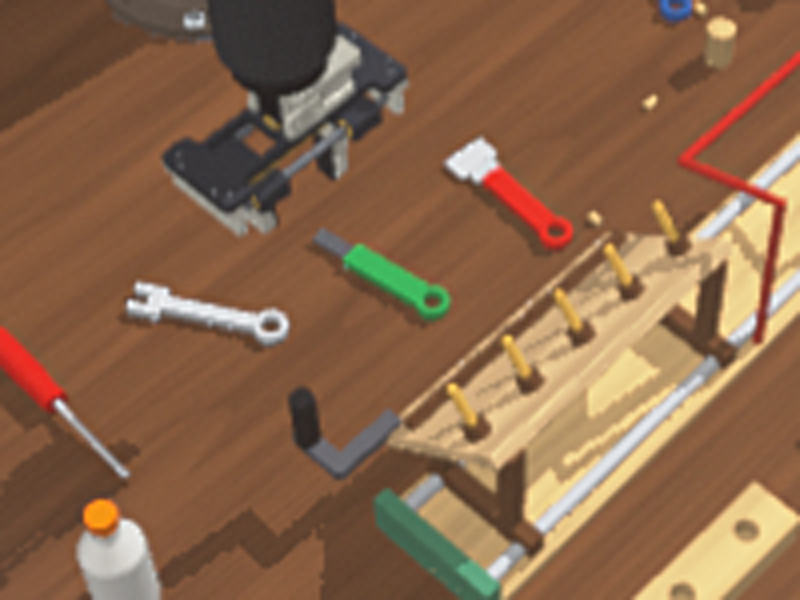

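View pics/a8.png

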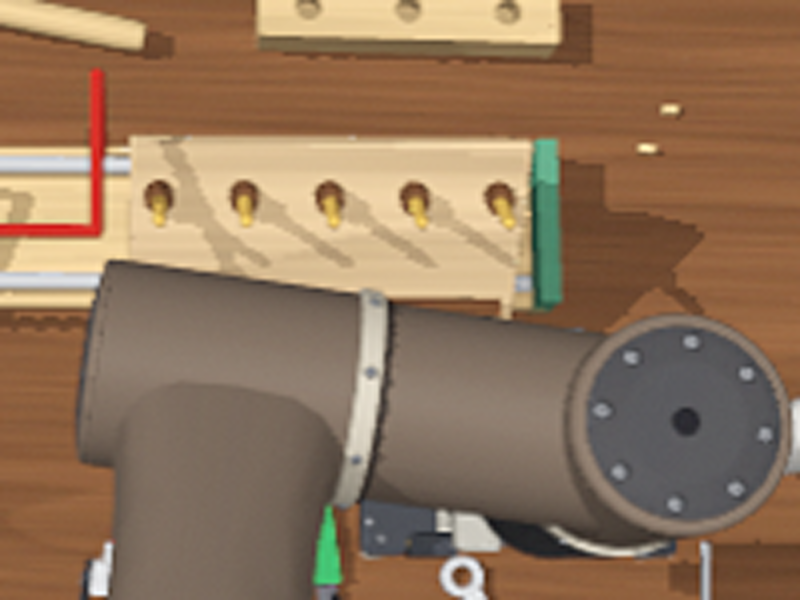

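The carriage now stands against the green stop. Peg tips are at scene crop (452,388), (508,342), (560,296), (610,250), (658,205) and top crop (505,224) to (159,222). The fingertips are near scene crop (335,175) and (265,228).

Run:
```python
from h import *
S=snap('scene');T=snap('top')
q=lambda x,y,ox,oy:(ox+x/4-.375,oy+y/4-.375)
st=[(452,388),(508,342),(560,296),(610,250),(658,205)];tt=[(505,224),(418,222),(333,222),(246,222),(159,222)]
P=np.array([tri(T,q(*b,290,100),S,q(*a,180,160)) for a,b in zip(st,tt)]);print(P,np.diff(P,axis=0))
o=ctrl.get_obs();R=Ro.from_euler('xyz',o['orientation'],degrees=True).as_matrix();p=o['tool_pos']
print(p,o['opening'])
for dz in(-.022,0,.01,.022,.05):
    for sy in(-1,1):
        u=proj(S,p+R@[0,sy*(o['opening']/2+.01),-dz])[0];print(dz,sy,(u-[180,160])*4)
```

```text
[[ 0.6509 -0.2685  0.1688]
 [ 0.6511 -0.2066  0.1677]
 [ 0.6497 -0.1456  0.1683]
 [ 0.6477 -0.0837  0.1696]
 [ 0.6455 -0.022   0.1716]] [[ 0.0002  0.0619 -0.0011]
 [-0.0014  0.0609  0.0005]
 [-0.002   0.0619  0.0013]
 [-0.0022  0.0617  0.002 ]]
[ 0.4513 -0.2469  0.1975] 0.06137894036799051
-0.022 -1 [337.9694 196.5851]
-0.022 1 [266.3142 253.4074]
0 -1 [336.1524 180.2772]
0 1 [263.6962 237.3182]
0.01 -1 [335.3145 172.7531]
0.01 1 [262.4884 229.8921]
0.022 -1 [334.2988 163.6302]
0.022 1 [261.0239 220.8857]
0.05 -1 [331.8847 141.9361]
0.05 1 [257.5414 199.458 ]
```

```bash
cat >> h.py <<'E'
def togo(target,rpy):
    o=ctrl.get_obs();R=Ro.from_euler('xyz',o['orientation'],degrees=True)
    d=R.inv().apply(np.array(target)-o['tool_pos'])/.1
    r=(R.inv()*Ro.from_euler('xyz',rpy,degrees=True)).as_rotvec()/(np.pi/2)
    print('pos',o['tool_pos'],'rpy',o['orientation'],'GO shift',d.round(3),'rot',r.round(3))
E
python3 -c "
from h import *
togo([.3707,-.289,.08],[180,0,30.5])"
```

```text
pos [ 0.4513 -0.2469  0.1975] rpy [179.9981   0.0269   1.2341] GO shift [-0.815  0.404  1.175] rot [-0.     0.    -0.325]
```

```bash
python3 -m creep '[{"grip":0.45,"delta_pos":[-0.815,0.404,0.9],"rotation":[0,0,-0.325]},{"grip":0.45,"delta_pos":[-0.815,0.404,0.9],"rotation":[0,0,-0.325]},{"grip":0.45,"delta_pos":[-0.815,0.404,0.9],"rotation":[0,0,-0.325]},{"grip":0.45,"delta_pos":[-0.815,0.404,0.9],"rotation":[0,0,-0.325]},{"grip":0.45,"delta_pos":[-0.815,0.404,0.9],"rotation":[0,0,-0.325]}]'
python3 -m creep '[{"grip":0.45,"delta_pos":[0,0,0.4],"rotation":[0,0,0]},{"grip":0.45,"delta_pos":[0,0,0.6],"rotation":[0,0,0]},{"grip":0.45,"delta_pos":[0,0,0.6],"rotation":[0,0,0]},{"grip":0.45,"delta_pos":[0,0,0.6],"rotation":[0,0,0]}]'
python3 -m creep '[{"grip":0.45,"delta_pos":[0,0,0.1],"rotation":[0,0,0]},{"grip":0.45,"delta_pos":[0,0,0.16],"rotation":[0,0,0]},{"grip":0.45,"delta_pos":[0,0,0.16],"rotation":[0,0,0]}]'
python3 - <<'E'
from h import *
S=snap('scene','s5.png')
print(ctrl.get_obs()['tool_pos'],ctrl.get_obs()['orientation'],proj(S,ctrl.get_obs()['tool_pos']))
E
python3 crop.py s5.png 190 290 190 265 8 a9.png
```

```text
clock: 12.45
tool_pos: [0.3699, -0.2896, 0.1067]
orientation: [-179.9, 0.1, 30.4]
force: [0.9, 0.1, 0.3]
opening: 0.0482
gripper_force: 0.0
clock: 12.85
tool_pos: [0.3712, -0.2892, 0.0481]
orientation: [-180.0, 0.0, 30.4]
force: [0.4, -0.1, 0.3]
opening: 0.0481
gripper_force: 0.0
clock: 13.15
tool_pos: [0.3701, -0.2887, 0.0315]
orientation: [-180.0, 0.0, 30.5]
force: [0.2, -1.1, -1.0]
opening: 0.0484
gripper_force: 0.0
[ 0.3703 -0.2888  0.0318] [-179.9923    0.0093   30.4745] [[235.1261 234.5717]]
```

View pics/a9.png

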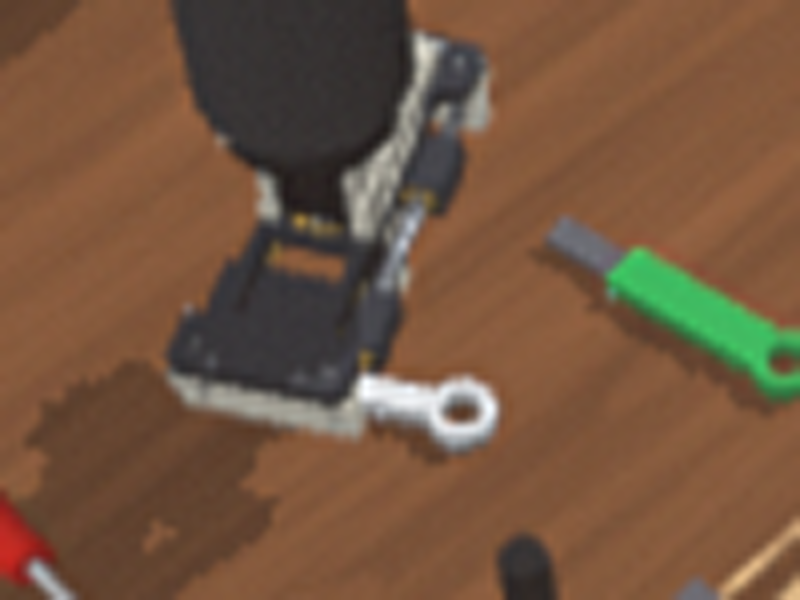

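The picture shows the spanner eye at crop (463,410) with the gripper over the shaft, as planned. I'll lower it in small guarded steps.

```bash
for i in 1; do python3 -m creep '[{"grip":0.45,"delta_pos":[0,0,0.04],"rotation":[0,0,0]},{"grip":0.45,"delta_pos":[0,0,0.08],"rotation":[0,0,0]},{"grip":0.45,"delta_pos":[0,0,0.08],"rotation":[0,0,0]}]' | grep -E 'tool_pos|force:' ; done
python3 -m creep '[{"grip":0.45,"delta_pos":[0,0,0.02],"rotation":[0,0,0]},{"grip":0.45,"delta_pos":[0,0,0.03],"rotation":[0,0,0]},{"grip":0.45,"delta_pos":[0,0,0.03],"rotation":[0,0,0]}]' | grep -E 'tool_pos|force:'
python3 -m creep '[{"grip":0.45,"delta_pos":[0,0,0.02],"rotation":[0,0,0]},{"grip":0.45,"delta_pos":[0,0,0.03],"rotation":[0,0,0]},{"grip":0.45,"delta_pos":[0,0,0.03],"rotation":[0,0,0]}]' | grep -E 'tool_pos|force:'
```

```text
tool_pos: [0.37, -0.2887, 0.0234]
force: [-0.0, -0.4, -0.3]
gripper_force: 0.0
tool_pos: [0.3703, -0.2888, 0.0208]
force: [0.1, 0.9, 0.1]
gripper_force: 0.0
tool_pos: [0.3702, -0.2887, 0.0177]
force: [-0.5, -0.5, 0.4]
gripper_force: 0.0
```

```bash
python3 -m creep '[{"grip":0.45,"delta_pos":[0,0,0.03],"rotation":[0,0,0]},{"grip":0.45,"delta_pos":[0,0,0.03],"rotation":[0,0,0]},{"grip":0.45,"delta_pos":[0,0,0.03],"rotation":[0,0,0]}]' | grep -E 'tool_pos|force:'
python3 -m creep '[{"grip":0.45,"delta_pos":[0,0,0.03],"rotation":[0,0,0]},{"grip":0.45,"delta_pos":[0,0,0.03],"rotation":[0,0,0]},{"grip":0.45,"delta_pos":[0,0,0.03],"rotation":[0,0,0]}]' | grep -E 'tool_pos|force:'
python3 -m creep '[{"grip":0.45,"delta_pos":[0,0,0.03],"rotation":[0,0,0]},{"grip":0.45,"delta_pos":[0,0,0.03],"rotation":[0,0,0]},{"grip":0.45,"delta_pos":[0,0,0.03],"rotation":[0,0,0]}]' | grep -E 'tool_pos|force:'
```

```text
tool_pos: [0.3702, -0.2887, 0.0147]
force: [-0.2, -0.5, 0.5]
gripper_force: 0.0
tool_pos: [0.3702, -0.2888, 0.0118]
force: [0.0, 0.0, 0.1]
gripper_force: 0.0
tool_pos: [0.3702, -0.2888, 0.0088]
force: [-0.2, 0.1, -1.0]
gripper_force: 0.0
```

```bash
python3 -m creep '[{"grip":0.45,"delta_pos":[0,0,0.03],"rotation":[0,0,0]},{"grip":0.45,"delta_pos":[0,0,0.03],"rotation":[0,0,0]},{"grip":0.45,"delta_pos":[0,0,0.03],"rotation":[0,0,0]}]' | grep -E 'tool_pos|force:'
python3 -m creep '[{"grip":0.45,"delta_pos":[0,0,0.03],"rotation":[0,0,0]},{"grip":0.45,"delta_pos":[0,0,0.03],"rotation":[0,0,0]},{"grip":0.45,"delta_pos":[0,0,0.03],"rotation":[0,0,0]}]' | grep -E 'tool_pos|force:'
```

```text
tool_pos: [0.3703, -0.2888, 0.0058]
force: [-0.1, 0.1, 0.3]
gripper_force: 0.0
tool_pos: [0.3702, -0.2888, 0.0027]
force: [0.4, 0.0, -0.3]
gripper_force: 0.0
```

```bash
python3 -m creep '[{"grip":0.45,"delta_pos":[0,0,0.03],"rotation":[0,0,0]},{"grip":0.45,"delta_pos":[0,0,0.03],"rotation":[0,0,0]},{"grip":0.45,"delta_pos":[0,0,0.03],"rotation":[0,0,0]}]' | grep -E 'tool_pos|force:'
python3 -m creep '[{"grip":0.45,"delta_pos":[0,0,0.03],"rotation":[0,0,0]},{"grip":0.45,"delta_pos":[0,0,0.03],"rotation":[0,0,0]},{"grip":0.45,"delta_pos":[0,0,0.03],"rotation":[0,0,0]}]' | grep -E 'tool_pos|force:'
```

```text
tool_pos: [0.3702, -0.2887, -0.0003]
force: [-0.6, -0.6, 0.9]
gripper_force: 0.0
tool_pos: [0.3702, -0.2888, -0.0033]
force: [-0.4, -0.7, -0.4]
gripper_force: 0.0
```

```bash
python3 -m creep '[{"grip":0.45,"delta_pos":[0,0,0.025],"rotation":[0,0,0]},{"grip":0.45,"delta_pos":[0,0,0.025],"rotation":[0,0,0]},{"grip":0.45,"delta_pos":[0,0,0.025],"rotation":[0,0,0]}]' | grep -E 'tool_pos|force:'
python3 -m creep '[{"grip":0.45,"delta_pos":[0,0,0.025],"rotation":[0,0,0]},{"grip":0.45,"delta_pos":[0,0,0.025],"rotation":[0,0,0]},{"grip":0.45,"delta_pos":[0,0,0.025],"rotation":[0,0,0]}]' | grep -E 'tool_pos|force:'
```

```text
tool_pos: [0.3703, -0.2888, -0.0057]
force: [0.4, 0.9, 0.5]
gripper_force: 0.0
tool_pos: [0.3703, -0.2888, -0.0082]
force: [0.2, 0.7, -0.8]
gripper_force: 0.0
```

Still no contact with the bench, so I'll close here and see how wide the fingers stop.

```bash
python3 -m creep '[{"grip":1,"delta_pos":[0,0,0],"rotation":[0,0,0]},{"grip":1,"delta_pos":[0,0,0],"rotation":[0,0,0]},{"grip":1,"delta_pos":[0,0,0],"rotation":[0,0,0]},{"grip":1,"delta_pos":[0,0,0],"rotation":[0,0,0]},{"grip":1,"delta_pos":[0,0,0],"rotation":[0,0,0]}]'
```

```text
clock: 17.3
tool_pos: [0.3704, -0.2888, -0.0081]
orientation: [180.0, -0.0, 30.5]
force: [1.0, 0.4, -0.3]
opening: 0.0139
gripper_force: 11.4
```

```bash
python3 -m creep '[{"grip":1,"delta_pos":[0,0,-0.4],"rotation":[0,0,0]},{"grip":1,"delta_pos":[0,0,-0.8],"rotation":[0,0,0]},{"grip":1,"delta_pos":[0,0,-1],"rotation":[0,0,0]},{"grip":1,"delta_pos":[0,0,-1],"rotation":[0,0,0]}]'
python3 -m creep '[{"grip":1,"delta_pos":[0,0,-0.4],"rotation":[0,0,0]},{"grip":1,"delta_pos":[0,0,-0.8],"rotation":[0,0,0]},{"grip":1,"delta_pos":[0,0,-1],"rotation":[0,0,0]},{"grip":1,"delta_pos":[0,0,-1],"rotation":[0,0,0]}]'
python3 -c "
from h import *
togo([.46,-.27,.20],[180,0,1.2])"
```

```text
clock: 17.7
tool_pos: [0.3722, -0.2894, 0.0948]
orientation: [179.8, -0.2, 30.5]
force: [1.2, 0.2, -2.1]
opening: 0.0138
gripper_force: 30.0
clock: 18.1
tool_pos: [0.3716, -0.2892, 0.1938]
orientation: [179.8, -0.2, 30.5]
force: [1.5, 0.2, -2.5]
opening: 0.0134
gripper_force: 30.0
pos [ 0.3716 -0.2892  0.1938] rpy [179.8229  -0.1588  30.4899] GO shift [ 0.86   0.283 -0.059] rot [ 0.001 -0.002  0.325]
```

```bash
python3 -m creep '[{"grip":1,"delta_pos":[0.86,0.283,-0.06],"rotation":[0,0,0.325]},{"grip":1,"delta_pos":[0.86,0.283,-0.06],"rotation":[0,0,0.325]},{"grip":1,"delta_pos":[0.86,0.283,-0.06],"rotation":[0,0,0.325]},{"grip":1,"delta_pos":[0.86,0.283,-0.06],"rotation":[0,0,0.325]},{"grip":1,"delta_pos":[0.86,0.283,-0.06],"rotation":[0,0,0.325]}]'
python3 -m creep '[{"grip":1,"delta_pos":[0.3,0,-0.3],"rotation":[0,0.446,0]},{"grip":1,"delta_pos":[0.3,0,-0.3],"rotation":[0,0.446,0]},{"grip":1,"delta_pos":[0.3,0,-0.3],"rotation":[0,0.446,0]},{"grip":1,"delta_pos":[0.3,0,-0.3],"rotation":[0,0.446,0]},{"grip":1,"delta_pos":[0.3,0,-0.3],"rotation":[0,0.446,0]}]'
python3 - <<'E'
from h import *
snap('scene','s6.png');snap('top','t6.png')
a=cv2.imread('pics/s6.png')[150:300,240:380];b=cv2.imread('pics/t6.png')[100:250,320:460]
cv2.imwrite('pics/a10.png',np.hstack([cv2.resize(i,(400,428),interpolation=cv2.INTER_CUBIC) for i in(a,b)]))
togo([.5948,-.2692,.1713],[180,-40.1,1.2])
E
```

```text
clock: 18.6
tool_pos: [0.458, -0.2689, 0.1952]
orientation: [-179.9, 0.2, 1.2]
force: [-0.1, 0.6, -1.5]
opening: 0.0134
gripper_force: 30.0
clock: 19.1
tool_pos: [0.4862, -0.2681, 0.2262]
orientation: [179.8, -40.3, 1.4]
force: [-1.4, 0.7, -2.7]
opening: 0.0135
gripper_force: 30.0
pos [ 0.4857 -0.2681  0.2253] rpy [-179.8773  -40.196     1.0673] GO shift [0.485 0.034 1.117] rot [-0.    -0.001 -0.001]
```

View pics/a10.png

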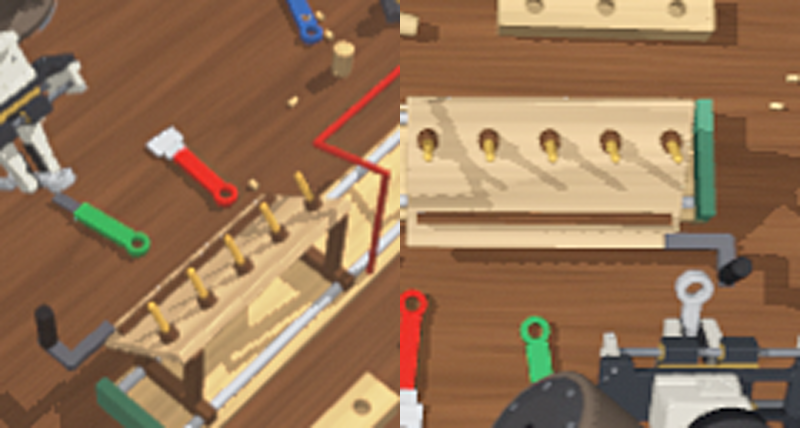

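Left (scene): the hand with the spanner eye is near crop (62,178). Right (top): the spanner eye is at crop (694,288), or pixel (422.9,200.9). I'll test both height-offset hypotheses against these.

Run:
```python
from h import *
S=snap('scene');T=snap('top')
for n,X in(('tool',[.5114,-.2675,.2652]),('world',[.5326,-.2675,.273])): print(n,proj(T,X),proj(S,X))
X=tri(T,(422.4,200.4),S,(262.2,212));print('tri',X)
# bright gray ring: find holes in bright low-sat mask
for nm,s,(x0,x1,y0,y1) in(('T',T,(400,450,180,220)),('S',S,(235,290,185,235))):
    K=8;im=cv2.resize(cv2.cvtColor(s['color'],cv2.COLOR_RGB2HSV)[y0:y1,x0:x1],None,fx=K,fy=K,interpolation=cv2.INTER_NEAREST)
    for v in(110,140,170):
        m=cv2.medianBlur(cv2.inRange(im,(0,0,v),(180,60,255)),7);c,h=cv2.findContours(m,cv2.RETR_CCOMP,cv2.CHAIN_APPROX_NONE)
        for k in range(len(c)):
            if h[0][k][3]>=0 and cv2.contourArea(c[k])>250:
                M=cv2.moments(c[k]);print(nm,v,((M['m10']/M['m00']+.5)/K-.5+x0,(M['m01']/M['m00']+.5)/K-.5+y0),M['m00']/64)
```

```text
tool [[423.7584 200.065 ]] [[261.1905 213.1727]]
world [[424.4071 191.475 ]] [[265.6303 215.4242]]
tri [ 0.5106 -0.2632  0.2665]
T 110 (424.0, 200.0) 13.53125
T 140 (423.79847215274305, 200.2652055194264) 15.6171875
T 170 (424.051110614192, 200.0954755515802) 21.8359375
```

Run:
```python
from h import *
S=snap('scene');T=snap('top')
q=lambda x,y,ox,oy:(ox+x/4-.375,oy+y/4-.375)
st=[(452,388),(508,342),(560,296),(610,250),(658,205)];tt=[(505,224),(418,222),(333,222),(246,222),(159,222)]
def cen(s,near,H):
    im=cv2.cvtColor(s['color'],cv2.COLOR_RGB2HSV);m=cv2.inRange(im,(17,150,110),(32,255,255))
    n,l,st_,c=cv2.connectedComponentsWithStats(m)
    k=min((k for k in range(1,n) if st_[k,4]>8),key=lambda k:np.hypot(*(c[k]-near)));return c[k],st_[k,4]
zp=np.array([-.644,-.0135,.765]);C=[]
for a,b in zip(st,tt):
    ct,at=cen(T,q(*b,290,100),0);cs,as_=cen(S,q(*a,180,160),0)
    X=tri(T,ct,S,cs);C.append(X-.013*zp);print(ct.round(1),at,cs.round(1),as_,X,'pt',C[-1])
    P=C[-1];print('  proj tip T',proj(T,P+.032*zp).round(1),'S',proj(S,P+.032*zp).round(1),'marks',np.round(q(*b,290,100),1),np.round(q(*a,180,160),1))
C=np.array(C);i=np.arange(5);print([np.polyfit(i,C[:,k],1) for k in range(3)])
```

```text
[415.2 151.5] 17 [294.9 260.6] 30 [ 0.6637 -0.2694  0.1612] pt [ 0.6721 -0.2692  0.1512]
  proj tip T [[417.2 155.2]] S [[293.  255.7]] marks [415.9 155.6] [292.6 256.6]
[393.9 151.3] 15 [308.5 248.8] 31 [ 0.663  -0.2082  0.161 ] pt [ 0.6714 -0.208   0.151 ]
  proj tip T [[395.5 154.9]] S [[306.5 244. ]] marks [394.1 155.1] [306.6 245.1]
[372.2 150.9] 18 [321.3 236.9] 27 [ 0.6615 -0.1461  0.1623] pt [ 0.6699 -0.1459  0.1524]
  proj tip T [[373.6 154.6]] S [[319.5 232.1]] marks [372.9 155.1] [319.6 233.6]
[350.5 150.8] 16 [333.8 225.5] 28 [ 0.6598 -0.0842  0.1634] pt [ 0.6681 -0.084   0.1535]
  proj tip T [[351.6 154.5]] S [[332.1 220.7]] marks [351.1 155.1] [332.1 222.1]
[329.4 151. ] 17 [346.  214.8] 31 [ 0.6582 -0.0232  0.1632] pt [ 0.6666 -0.023   0.1532]
  proj tip T [[329.9 154.4]] S [[344.  210.1]] marks [329.4 155.1] [344.1 210.9]
[array([-0.0014,  0.6725]), array([ 0.0616, -0.2693]), array([0.0007, 0.151 ])]
```

```bash
python3 -m creep '[{"grip":1,"delta_pos":[0.485,0.035,0.3],"rotation":[0,0,0]},{"grip":1,"delta_pos":[0.485,0.035,0.6],"rotation":[0,0,0]},{"grip":1,"delta_pos":[0.485,0.035,1],"rotation":[0,0,0]},{"grip":1,"delta_pos":[0.485,0.035,1],"rotation":[0,0,0]},{"grip":1,"delta_pos":[0.485,0.035,1],"rotation":[0,0,0]}]'
cat >> h.py <<'E'
ZP=np.array([-.644,-.0135,.765])
def pegpt(i): return np.array([.6722-.0013*i,-.2685+.0618*i,.1505])
def seat(i,off,dn=0.):
    """TCP target so that eye (gripper-frame offset off) lies dn beyond peg point i along the peg"""
    R=Ro.from_euler('xyz',[180,-40.1,1.2],degrees=True)
    togo(pegpt(i)+dn*ZP-R.apply(off),[180,-40.1,1.2])
def eyenow(off):
    o=ctrl.get_obs();return o['tool_pos']+Ro.from_euler('xyz',o['orientation'],degrees=True).apply(off)
def holes(s,X,lo,hi,r=22,amin=4):
    """hole centres in the colour mask near the projection of X"""
    u=proj(s,X)[0];x0,y0=(u-r).astype(int);K=8
    im=cv2.resize(cv2.cvtColor(s['color'],cv2.COLOR_RGB2HSV)[y0:y0+2*r,x0:x0+2*r],None,fx=K,fy=K,interpolation=cv2.INTER_NEAREST)
    c,h=cv2.findContours(cv2.medianBlur(cv2.inRange(im,lo,hi),7),cv2.RETR_CCOMP,cv2.CHAIN_APPROX_NONE);out=[]
    for k in range(len(c)):
        if h[0][k][3]>=0 and cv2.contourArea(c[k])>amin*64:
            M=cv2.moments(c[k]);out.append([(M['m10']/M['m00']+.5)/K-.5+x0,(M['m01']/M['m00']+.5)/K-.5+y0])
    return u.round(1),np.round(out,1).tolist()
E
python3 - <<'E'
from h import *
off=[.0453,.0003,-.014]
seat(0,off,.05)
X=eyenow(off);print(X,(X-pegpt(0)))
for n in('top','scene'):
    s=snap(n)
    for v in(110,140,170): print(n,holes(s,X,(0,0,v),(180,60,255)))
E
```

```text
clock: 19.9
tool_pos: [0.5909, -0.2695, 0.1807]
orientation: [-180.0, -39.9, 1.3]
force: [-0.2, -0.7, -0.3]
opening: 0.0133
gripper_force: 30.0
pos [ 0.5909 -0.2695  0.1807] rpy [-179.9654  -39.9043    1.3314] GO shift [-0.024  0.005  0.394] rot [-0.001  0.002  0.001]
[ 0.6167 -0.2692  0.2205] [-0.0555 -0.0007  0.07  ]
top (array([420.5, 163.9]), [[419.9, 164.3]])
top (array([420.5, 163.9]), [[419.9, 164.3]])
top (array([420.5, 163.9]), [[419.9, 164.5]])
scene (array([284.8, 241.1]), [])
scene (array([284.8, 241.1]), [])
scene (array([284.8, 241.1]), [])
```

```bash
python3 -m creep '[{"grip":1,"delta_pos":[-0.02,0.005,0.2],"rotation":[0,0,0]},{"grip":1,"delta_pos":[-0.02,0.005,0.4],"rotation":[0,0,0]},{"grip":1,"delta_pos":[-0.02,0.005,0.4],"rotation":[0,0,0]},{"grip":1,"delta_pos":[-0.02,0.005,0.4],"rotation":[0,0,0]}]'
python3 -m creep '[{"grip":1,"delta_pos":[0,0,0.1],"rotation":[0,0,0]},{"grip":1,"delta_pos":[0,0,0.2],"rotation":[0,0,0]},{"grip":1,"delta_pos":[0,0,0.3],"rotation":[0,0,0]},{"grip":1,"delta_pos":[0,0,0.3],"rotation":[0,0,0]}]'
python3 - <<'E'
from h import *
off=[.0453,.0003,-.014]
seat(0,off,.0)
for n in('top','scene'):
    s=snap(n,n+'7.png')
a=cv2.imread('pics/scene7.png')[200:300,230:350];b=cv2.imread('pics/top7.png')[100:200,340:460]
cv2.imwrite('pics/a11.png',np.hstack([cv2.resize(i,(400,333),interpolation=cv2.INTER_CUBIC) for i in(a,b)]))
E
```

```text
clock: 20.4
tool_pos: [0.6145, -0.2704, 0.152]
orientation: [180.0, -40.2, 1.3]
force: [0.4, -0.0, -1.6]
opening: 0.0135
gripper_force: 30.0
clock: 20.8
tool_pos: [0.6342, -0.2696, 0.1263]
orientation: [-179.9, -40.0, 1.2]
force: [-0.3, 0.7, -2.0]
opening: 0.0135
gripper_force: 30.0
pos [ 0.6342 -0.2696  0.1263] rpy [-179.9405  -40.0459    1.1894] GO shift [-0.006 -0.006  0.199] rot [-0.001  0.001 -0.   ]
```

```bash
python3 -m creep '[{"grip":1,"delta_pos":[0,0,0.08],"rotation":[0,0,0]},{"grip":1,"delta_pos":[0,0,0.16],"rotation":[0,0,0]},{"grip":1,"delta_pos":[0,0,0.16],"rotation":[0,0,0]},{"grip":1,"delta_pos":[0,0,0.16],"rotation":[0,0,0]}]'
python3 -m creep '[{"grip":1,"delta_pos":[0,0,0.02],"rotation":[0,0,0]},{"grip":1,"delta_pos":[0,0,0.03],"rotation":[0,0,0]},{"grip":1,"delta_pos":[0,0,0.03],"rotation":[0,0,0]}]'
python3 -m creep '[{"grip":1,"delta_pos":[0,0,0.02],"rotation":[0,0,0]},{"grip":1,"delta_pos":[0,0,0.03],"rotation":[0,0,0]},{"grip":1,"delta_pos":[0,0,0.03],"rotation":[0,0,0]}]'
```

```text
clock: 21.3
tool_pos: [0.6443, -0.2695, 0.1152]
orientation: [-180.0, -40.1, 1.2]
force: [0.4, -1.0, -2.2]
opening: 0.0136
gripper_force: 30.0
clock: 21.6
tool_pos: [0.6462, -0.2696, 0.1136]
orientation: [180.0, -40.2, 1.2]
force: [-1.9, 0.7, 1.0]
opening: 0.0137
gripper_force: 30.0
clock: 21.9
tool_pos: [0.6474, -0.2696, 0.1124]
orientation: [180.0, -40.2, 1.3]
force: [-14.1, 3.7, 14.0]
opening: 0.0133
gripper_force: 30.1
```

```bash
python3 -m creep '[{"grip":0.55,"delta_pos":[0,0,0],"rotation":[0,0,0]},{"grip":0.55,"delta_pos":[0,0,0],"rotation":[0,0,0]},{"grip":0.55,"delta_pos":[0,0,0],"rotation":[0,0,0]},{"grip":0.55,"delta_pos":[0,0,0],"rotation":[0,0,0]},{"grip":0.55,"delta_pos":[0,0,0],"rotation":[0,0,0]}]'
python3 -m creep '[{"grip":0.55,"delta_pos":[0,0,-0.1],"rotation":[0,0,0]},{"grip":0.55,"delta_pos":[0,0,-0.4],"rotation":[0,0,0]},{"grip":0.55,"delta_pos":[0,0,-0.9],"rotation":[0,0,0]},{"grip":0.55,"delta_pos":[0,0,-0.9],"rotation":[0,0,0]}]'
python3 -m creep '[{"grip":0.55,"delta_pos":[-1,0,-0.8],"rotation":[0,0,0]},{"grip":0.55,"delta_pos":[-1,0,-0.8],"rotation":[0,0,0]},{"grip":0.55,"delta_pos":[-1,0,-0.8],"rotation":[0,0,0]},{"grip":0.55,"delta_pos":[-1,0,-0.8],"rotation":[0,0,0]}]'
python3 - <<'E'
from h import *
S=snap('scene','s8.png');T=snap('top','t8.png')
for s in(T,S):
    for v in(110,140,170): print(holes(s,pegpt(0),(0,0,v),(180,60,255),amin=1))
for n,r in dict(template=(196,240,225,285),scraper=(305,340,195,250),file=(355,385,205,265)).items():
    try: o,m,ax,h=tool(T,n,r);print(n,m,ax,np.ptp((o-m)@ax),h)
    except Exception as e: print(n,e)
a=cv2.imread('pics/s8.png')[180:300,230:390];b=cv2.imread('pics/t8.png')[100:220,300:460]
cv2.imwrite('pics/a12.png',np.hstack([cv2.resize(i,(400,300),interpolation=cv2.INTER_CUBIC) for i in(a,b)]))
E
```

```text
clock: 22.4
tool_pos: [0.6483, -0.2694, 0.1109]
orientation: [-180.0, -40.1, 1.2]
force: [0.5, -0.2, -0.1]
opening: 0.039
gripper_force: 0.0
clock: 22.8
tool_pos: [0.5891, -0.2716, 0.1862]
orientation: [179.7, -40.5, 1.4]
force: [1.7, -0.0, -0.3]
opening: 0.0392
gripper_force: 0.0
clock: 23.2
tool_pos: [0.459, -0.2735, 0.1772]
orientation: [180.0, -40.2, 1.1]
force: [1.6, -0.5, 0.4]
opening: 0.0395
gripper_force: 0.0
(array([415. , 150.3]), [])
(array([415. , 150.3]), [])
(array([415. , 150.3]), [])
(array([298. , 263.7]), [])
(array([298. , 263.7]), [])
(array([298. , 263.7]), [])
template [0.3596 0.3139] [-0.8652  0.5014] 0.1405044695809437 [(array([0.3121, 0.3426]), 1381.5), (array([0.3324, 0.3317]), 1377.0), (array([0.3842, 0.301 ]), 1379.0), (array([0.4071, 0.2864]), 1705.0)]
scraper [ 0.4492 -0.0145] [-0.9993  0.0367] 0.1096130293836606 [(array([ 0.4872, -0.0156]), 982.5)]
file [ 0.455  -0.1522] [-0.987  -0.1608] 0.11123943893733346 [(array([ 0.4938, -0.1459]), 1508.0)]
```

View pics/a12.png

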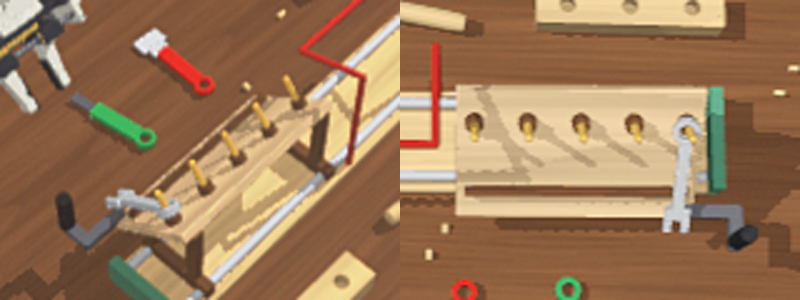

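Left: the spanner hangs on peg0 around crop (145,205). Right: its eye is around the peg at (687,130). The numbers show the scraper has been knocked: its eye is now at (.487,-.016). Next is the file onto peg1.

```bash
python3 -c "
from h import *
togo([.4494,-.1531,.1],[180,0,9.2])"
```

```text
pos [ 0.4618 -0.2742  0.1776] rpy [179.9182 -40.2286   1.2014] GO shift [-0.577 -1.214  0.527] rot [ 0.032 -0.446 -0.086]
```

```bash
python3 -m creep '[{"grip":0.45,"delta_pos":[-0.45,-0.8,0.1],"rotation":[0.032,-0.446,-0.086]},{"grip":0.45,"delta_pos":[-0.45,-0.8,0.1],"rotation":[0.032,-0.446,-0.086]},{"grip":0.45,"delta_pos":[-0.45,-0.8,0.1],"rotation":[0.032,-0.446,-0.086]},{"grip":0.45,"delta_pos":[-0.45,-0.8,0.1],"rotation":[0.032,-0.446,-0.086]},{"grip":0.45,"delta_pos":[-0.45,-0.8,0.1],"rotation":[0.032,-0.446,-0.086]}]'
python3 -m creep '[{"grip":0.45,"delta_pos":[0,0,0],"rotation":[0,0,0]},{"grip":0.45,"delta_pos":[0,0,0],"rotation":[0,0,0]}]' >/dev/null
python3 -c "
from h import *
togo([.4494,-.1531,-.008],[180,0,9.2])"
```

```text
clock: 23.8
tool_pos: [0.4323, -0.1928, 0.1407]
orientation: [179.8, -8.2, 7.7]
force: [0.9, -0.1, 0.5]
opening: 0.0485
gripper_force: 0.0
pos [ 0.4342 -0.1931  0.1392] rpy [179.9879  -8.4734   7.606 ] GO shift [-0.015 -0.377  1.486] rot [ 0.001 -0.094 -0.018]
```

```bash
python3 -m creep '[{"grip":0.45,"delta_pos":[0,-0.377,0.5],"rotation":[0,-0.094,-0.018]},{"grip":0.45,"delta_pos":[0,-0.377,0.5],"rotation":[0,-0.094,-0.018]},{"grip":0.45,"delta_pos":[0,-0.377,0.5],"rotation":[0,-0.094,-0.018]},{"grip":0.45,"delta_pos":[0,-0.377,0.5],"rotation":[0,-0.094,-0.018]}]'
python3 -c "
from h import *
togo([.4494,-.1531,-.008],[180,0,9.2])"
```

```text
clock: 24.4
tool_pos: [0.4346, -0.1558, 0.0904]
orientation: [179.9, -0.1, 9.1]
force: [-0.4, -0.2, 1.0]
opening: 0.0479
gripper_force: 0.0
pos [ 0.4346 -0.1558  0.0904] rpy [179.8679  -0.063    9.1293] GO shift [ 0.15  -0.006  0.984] rot [ 0.001 -0.001 -0.001]
```

```bash
python3 -m creep '[{"grip":0.45,"delta_pos":[0.15,-0.006,0.2],"rotation":[0,0,0]},{"grip":0.45,"delta_pos":[0.15,-0.006,0.5],"rotation":[0,0,0]},{"grip":0.45,"delta_pos":[0.15,-0.006,0.8],"rotation":[0,0,0]},{"grip":0.45,"delta_pos":[0.15,-0.006,0.97],"rotation":[0,0,0]},{"grip":0.45,"delta_pos":[0.15,-0.006,0.97],"rotation":[0,0,0]}]'
python3 -m creep '[{"grip":1,"delta_pos":[0,0,0],"rotation":[0,0,0]},{"grip":1,"delta_pos":[0,0,0],"rotation":[0,0,0]},{"grip":1,"delta_pos":[0,0,0],"rotation":[0,0,0]},{"grip":1,"delta_pos":[0,0,0],"rotation":[0,0,0]},{"grip":1,"delta_pos":[0,0,0],"rotation":[0,0,0]}]'
```

```text
clock: 24.9
tool_pos: [0.4485, -0.1538, -0.0069]
orientation: [179.9, -0.0, 9.0]
force: [-0.0, 0.6, 0.9]
opening: 0.0479
gripper_force: 0.0
clock: 25.4
tool_pos: [0.4505, -0.1531, -0.0055]
orientation: [179.8, -0.1, 9.1]
force: [-1.9, 0.5, 9.4]
opening: 0.0235
gripper_force: 30.0
```

```bash
python3 -m creep '[{"grip":1,"delta_pos":[0,0,-0.4],"rotation":[0,0,0]},{"grip":1,"delta_pos":[0,0,-0.8],"rotation":[0,0,0]},{"grip":1,"delta_pos":[0,0,-1],"rotation":[0,0,0]},{"grip":1,"delta_pos":[0,0,-1],"rotation":[0,0,0]}]'
python3 -m creep '[{"grip":1,"delta_pos":[0,0,-0.4],"rotation":[0,0,0]},{"grip":1,"delta_pos":[0,0,-0.8],"rotation":[0,0,0]},{"grip":1,"delta_pos":[0,0,-1],"rotation":[0,0,0]},{"grip":1,"delta_pos":[0,0,-1],"rotation":[0,0,0]}]' >/dev/null
python3 -c "
from h import *
togo([.47,-.2,.22],[180,-40.1,1.2])"
```

```text
clock: 25.8
tool_pos: [0.4518, -0.1527, 0.0968]
orientation: [179.8, -0.4, 9.2]
force: [0.7, -0.2, -1.4]
opening: 0.0235
gripper_force: 30.0
pos [ 0.451  -0.1525  0.1959] rpy [179.8125  -0.3196   9.1377] GO shift [ 0.113  0.5   -0.238] rot [-0.029  0.441  0.085]
```

```bash
python3 -m creep '[{"grip":1,"delta_pos":[0.11,0.5,-0.24],"rotation":[-0.029,0.441,0.085]},{"grip":1,"delta_pos":[0.11,0.5,-0.24],"rotation":[-0.029,0.441,0.085]},{"grip":1,"delta_pos":[0.11,0.5,-0.24],"rotation":[-0.029,0.441,0.085]},{"grip":1,"delta_pos":[0.11,0.5,-0.24],"rotation":[-0.029,0.441,0.085]},{"grip":1,"delta_pos":[0.11,0.5,-0.24],"rotation":[-0.029,0.441,0.085]}]'
python3 - <<'E'
from h import *
off=[.0439,-.0003,-.0115]
for n in('top','scene'):
    print(n,holes(snap(n),eyenow(off),*HSV['file']))
    o=ctrl.get_obs();R=Ro.from_euler('xyz',o['orientation'],degrees=True)
seat(1,off,.08)
E
```

```text
clock: 26.7
tool_pos: [0.4656, -0.2004, 0.2156]
orientation: [-179.9, -40.0, 1.0]
force: [0.0, 0.9, -1.2]
opening: 0.0237
gripper_force: 30.0
top (array([396.4, 208.6]), [[396.4, 207.2]])
scene (array([272.8, 200.3]), [])
pos [ 0.4637 -0.1999  0.2137] rpy [-179.8019  -39.7051    0.9041] GO shift [0.746 0.112 1.126] rot [-0.     0.004 -0.003]
```

```bash
python3 -m creep '[{"grip":1,"delta_pos":[0.746,0.112,0.3],"rotation":[0,0.004,-0.003]},{"grip":1,"delta_pos":[0.746,0.112,0.6],"rotation":[0,0.004,-0.003]},{"grip":1,"delta_pos":[0.746,0.112,0.9],"rotation":[0,0.004,-0.003]},{"grip":1,"delta_pos":[0.746,0.112,0.9],"rotation":[0,0.004,-0.003]},{"grip":1,"delta_pos":[0.746,0.112,0.9],"rotation":[0,0.004,-0.003]}]'
python3 -m creep '[{"grip":1,"delta_pos":[0,0,0],"rotation":[0,0,0]},{"grip":1,"delta_pos":[0,0,0],"rotation":[0,0,0]}]' >/dev/null
python3 - <<'E'
from h import *
off=[.0439,-.0003,-.0115]
for n in('top','scene'):
    print(n,holes(snap(n),eyenow(off),*HSV['file']))
seat(1,off,.05)
E
```

```text
clock: 27.3
tool_pos: [0.5829, -0.2087, 0.1935]
orientation: [179.8, -39.9, 1.5]
force: [-0.1, -0.7, -0.6]
opening: 0.0235
gripper_force: 30.0
top (array([398.8, 164.8]), [[398.8, 164.4]])
scene (array([297.1, 225.6]), [])
pos [ 0.5832 -0.209   0.1973] rpy [179.7589 -40.2541   1.5605] GO shift [-0.071 -0.002  0.538] rot [ 0.    -0.002  0.003]
```

```bash
python3 -m creep '[{"grip":1,"delta_pos":[-0.07,0,0.2],"rotation":[0,-0.002,0.003]},{"grip":1,"delta_pos":[-0.07,0,0.4],"rotation":[0,-0.002,0.003]},{"grip":1,"delta_pos":[-0.07,0,0.54],"rotation":[0,-0.002,0.003]},{"grip":1,"delta_pos":[-0.07,0,0.54],"rotation":[0,-0.002,0.003]},{"grip":1,"delta_pos":[-0.07,0,0.54],"rotation":[0,-0.002,0.003]}]'
python3 -m creep '[{"grip":1,"delta_pos":[0,0,0.1],"rotation":[0,0,0]},{"grip":1,"delta_pos":[0,0,0.2],"rotation":[0,0,0]},{"grip":1,"delta_pos":[0,0,0.3],"rotation":[0,0,0]},{"grip":1,"delta_pos":[0,0,0.3],"rotation":[0,0,0]}]'
python3 -c "
from h import *
seat(1,[.0439,-.0003,-.0115],0)"
```

```text
clock: 28.1
tool_pos: [0.6126, -0.2084, 0.1509]
orientation: [-180.0, -40.0, 1.2]
force: [-0.1, -0.1, -0.3]
opening: 0.0237
gripper_force: 30.0
clock: 28.5
tool_pos: [0.6326, -0.2079, 0.1259]
orientation: [-180.0, -39.9, 1.2]
force: [-1.1, 0.2, -1.8]
opening: 0.0234
gripper_force: 30.0
pos [ 0.6326 -0.2079  0.1259] rpy [-179.9559  -39.8923    1.152 ] GO shift [ 0.013 -0.001  0.174] rot [-0.     0.002 -0.   ]
```

```bash
python3 -m creep '[{"grip":1,"delta_pos":[0,0,0.08],"rotation":[0,0,0]},{"grip":1,"delta_pos":[0,0,0.15],"rotation":[0,0,0]},{"grip":1,"delta_pos":[0,0,0.15],"rotation":[0,0,0]},{"grip":1,"delta_pos":[0,0,0.15],"rotation":[0,0,0]}]'
python3 -m creep '[{"grip":1,"delta_pos":[0,0,0.02],"rotation":[0,0,0]},{"grip":1,"delta_pos":[0,0,0.03],"rotation":[0,0,0]},{"grip":1,"delta_pos":[0,0,0.03],"rotation":[0,0,0]}]'
python3 -m creep '[{"grip":1,"delta_pos":[0,0,0.02],"rotation":[0,0,0]},{"grip":1,"delta_pos":[0,0,0.03],"rotation":[0,0,0]},{"grip":1,"delta_pos":[0,0,0.03],"rotation":[0,0,0]}]'
```

```text
clock: 28.9
tool_pos: [0.6418, -0.2078, 0.1156]
orientation: [-180.0, -40.0, 1.2]
force: [0.0, 0.6, -0.6]
opening: 0.0233
gripper_force: 30.0
clock: 29.2
tool_pos: [0.6438, -0.2077, 0.1137]
orientation: [-180.0, -40.0, 1.2]
force: [-0.3, 0.6, -1.5]
opening: 0.0234
gripper_force: 30.0
clock: 29.5
tool_pos: [0.6444, -0.2077, 0.1131]
orientation: [-180.0, -40.1, 1.2]
force: [-22.0, 3.7, 22.0]
opening: 0.0233
gripper_force: 30.0
```

```bash
python3 -m creep '[{"grip":0.52,"delta_pos":[0,0,-0.02],"rotation":[0,0,0]},{"grip":0.52,"delta_pos":[0,0,-0.02],"rotation":[0,0,0]},{"grip":0.52,"delta_pos":[0,0,-0.02],"rotation":[0,0,0]},{"grip":0.52,"delta_pos":[0,0,-0.02],"rotation":[0,0,0]},{"grip":0.52,"delta_pos":[0,0,-0.02],"rotation":[0,0,0]}]'
python3 -m creep '[{"grip":0.52,"delta_pos":[0,0,-0.1],"rotation":[0,0,0]},{"grip":0.52,"delta_pos":[0,0,-0.4],"rotation":[0,0,0]},{"grip":0.52,"delta_pos":[0,0,-0.9],"rotation":[0,0,0]},{"grip":0.52,"delta_pos":[0,0,-0.9],"rotation":[0,0,0]}]'
python3 -m creep '[{"grip":0.45,"delta_pos":[-1,0.2,-0.8],"rotation":[0,0,0]},{"grip":0.45,"delta_pos":[-1,0.2,-0.8],"rotation":[0,0,0]},{"grip":0.45,"delta_pos":[-1,0.2,-0.8],"rotation":[0,0,0]},{"grip":0.45,"delta_pos":[-1,0.2,-0.8],"rotation":[0,0,0]}]'
python3 - <<'E'
from h import *
T=snap('top','t9.png');S=snap('scene','s9.png')
print(holes(T,pegpt(1),*HSV['file'],amin=1))
for nm,s in(('T',T),('S',S)):   # where the green lies: extent and centroid, against expectation for a seated file
    m=cv2.inRange(cv2.cvtColor(s['color'],cv2.COLOR_RGB2HSV),*HSV['file']);n,l,st,c=cv2.connectedComponentsWithStats(m)
    u=proj(s,pegpt(1)-.04*np.array([.765,0,.644]))[0];k=[k for k in range(1,n) if st[k,4]>25]
    print(nm,'expect mid',u,[(st[i].tolist(),c[i].round(1).tolist()) for i in k])
for n,r in dict(template=(196,240,225,285),scraper=(295,350,195,270)).items():
    try: o,m,ax,h=tool(T,n,r);print(n,m,ax,np.ptp((o-m)@ax),h)
    except Exception as e: print(n,e)
E
```

```text
clock: 30.0
tool_pos: [0.6445, -0.2076, 0.1125]
orientation: [-180.0, -40.0, 1.2]
force: [-0.2, -0.8, 0.2]
opening: 0.0418
gripper_force: 0.0
clock: 30.4
tool_pos: [0.5852, -0.2092, 0.1878]
orientation: [179.9, -40.4, 1.3]
force: [0.6, 0.2, 0.1]
opening: 0.0422
gripper_force: 0.0
clock: 30.8
tool_pos: [0.456, -0.232, 0.1795]
orientation: [-180.0, -40.1, 1.1]
force: [1.1, -0.8, 0.9]
opening: 0.048
gripper_force: 0.0
(array([393.5, 150.1]), [])
T expect mid [392.0981 162.4248] [([423, 135, 7, 42, 229], [425.7, 155.7]), ([387, 147, 12, 35, 249], [391.8, 165.3])]
S expect mid [304.6262 250.569 ] [([292, 247, 23, 9, 118], [302.7, 250.4]), ([291, 296, 13, 13, 47], [298.0, 303.3])]
template [0.3596 0.3139] [-0.8653  0.5012] 0.14050666177274931 [(array([0.3121, 0.3426]), 1381.5), (array([0.3324, 0.3317]), 1377.0), (array([0.3842, 0.301 ]), 1379.0), (array([0.4071, 0.2864]), 1705.0)]
scraper [ 0.4492 -0.0145] [-0.9993  0.0367] 0.1096130293836606 [(array([ 0.4869, -0.016 ]), 1049.0)]
```

```bash
python3 -m creep '[{"grip":0.45,"delta_pos":[-0.2,-1,0],"rotation":[0,0,0]},{"grip":0.45,"delta_pos":[-0.2,-1,0],"rotation":[0,0,0]},{"grip":0.45,"delta_pos":[-0.2,-1,0],"rotation":[0,0,0]},{"grip":0.45,"delta_pos":[-0.2,-1,0],"rotation":[0,0,0]}]'
python3 -c "
from h import *
togo([.442,-.0142,.1],[180,0,-2.1])"
```

```text
clock: 31.3
tool_pos: [0.4461, -0.1566, 0.1706]
orientation: [-177.9, -39.7, 1.1]
force: [-60.4, -4.9, -59.3]
opening: 0.0482
gripper_force: 0.0
pos [ 0.4461 -0.1566  0.1706] rpy [-177.9193  -39.6993    1.1274] GO shift [-0.461 -1.404  0.586] rot [-0.035 -0.44   0.042]
```

```bash
python3 -c "
from h import *
snap('scene','s10.png')
o=ctrl.get_obs();print(o)
snap('top','t10.png')
a=cv2.imread('pics/s10.png')[100:280,200:400];b=cv2.imread('pics/t10.png')[110:290,260:460]
cv2.imwrite('pics/a13.png',np.hstack([cv2.resize(i,(400,360),interpolation=cv2.INTER_CUBIC) for i in(a,b)]))"
```

```text
{'clock': 31.35, 'joint_pos': array([  5.135 , -15.9389, -58.0383,   2.4171,  -7.5907,  84.6816]), 'qvel': array([-3.8014,  1.7958,  1.5494, -6.485 , -2.0302, 15.1713]), 'tau': array([-3.1402,  2.0718, 11.1781,  1.551 , -0.0551,  0.8052]), 'tool_pos': array([ 0.4513, -0.154 ,  0.1761]), 'orientation': array([-177.841 ,  -40.2697,    1.3037]), 'force': array([4.8375, 0.2183, 7.554 ]), 'moment': array([-0.1471,  0.5444, -0.1386]), 'gripper_force': 0.0, 'opening': 0.04788987877388378}
```

View pics/a13.png

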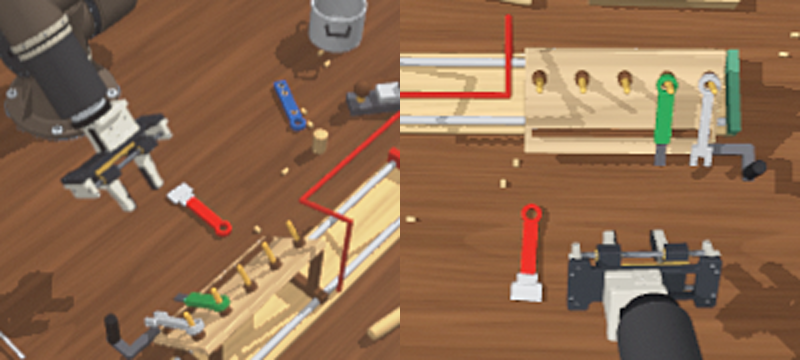

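The picture shows the file and spanner hanging on peg1 and peg0, with the scraper at crop (530,250). The force spike was joint 3 reaching its range limit, because the hand was tilted too close to the base, and nothing was hit. I'll move out and untilt.

```bash
python3 -m creep '[{"grip":0.45,"delta_pos":[0.4,0,0],"rotation":[0,-0.05,0]},{"grip":0.45,"delta_pos":[0.4,0,0],"rotation":[0,-0.1,0]},{"grip":0.45,"delta_pos":[0.4,0,0],"rotation":[0,-0.1,0]}]'
python3 -c "
from h import *
print(ctrl.get_obs()['joint_pos']);togo([.47,-.0142,.15],[180,0,-2.1])"
```

```text
clock: 31.7
tool_pos: [0.4791, -0.1575, 0.1971]
orientation: [-178.4, -30.6, 1.7]
force: [0.3, 0.3, -0.6]
opening: 0.0482
gripper_force: 0.0
[  3.6164 -11.0602 -44.2326  -1.4506 -26.1689  89.6443]
pos [ 0.4791 -0.1575  0.1971] rpy [-178.3781  -30.6332    1.6899] GO shift [-0.282 -1.424  0.421] rot [-0.029 -0.34   0.046]
```

```bash
python3 -m creep '[{"grip":0.45,"delta_pos":[-0.15,-0.7,0.2],"rotation":[-0.029,-0.34,0.046]},{"grip":0.45,"delta_pos":[-0.15,-0.7,0.2],"rotation":[-0.029,-0.34,0.046]},{"grip":0.45,"delta_pos":[-0.15,-0.7,0.2],"rotation":[-0.029,-0.34,0.046]},{"grip":0.45,"delta_pos":[-0.15,-0.7,0.2],"rotation":[-0.029,-0.34,0.046]},{"grip":0.45,"delta_pos":[-0.15,-0.7,0.2],"rotation":[-0.029,-0.34,0.046]}]'
python3 -m creep '[{"grip":0.45,"delta_pos":[0,0,0],"rotation":[0,0,0]},{"grip":0.45,"delta_pos":[0,0,0],"rotation":[0,0,0]}]' >/dev/null
python3 -c "
from h import *
print(ctrl.get_obs()['joint_pos']);togo([.442,-.0142,.09],[180,0,-2.1])"
```

```text
clock: 32.2
tool_pos: [0.4726, -0.0866, 0.1704]
orientation: [180.0, 0.4, -2.2]
force: [-1.0, -0.3, -0.2]
opening: 0.0486
gripper_force: 0.0
[ 13.0494   3.801  -27.1777  -0.062  -59.0529  74.7449]
pos [ 0.469  -0.0878  0.1715] rpy [-179.957     0.0444   -2.2376] GO shift [-0.298 -0.724  0.816] rot [-0.     0.    -0.002]
```

Re-check the scraper position from the top view, then go.

```bash
python3 -m creep '[{"grip":0.45,"delta_pos":[-0.3,-0.724,0.8],"rotation":[0,0,0]},{"grip":0.45,"delta_pos":[-0.3,-0.724,0.8],"rotation":[0,0,0]},{"grip":0.45,"delta_pos":[-0.3,-0.724,0.8],"rotation":[0,0,0]},{"grip":0.45,"delta_pos":[-0.3,-0.724,0.8],"rotation":[0,0,0]},{"grip":0.45,"delta_pos":[-0.3,-0.724,0.8],"rotation":[0,0,0]}]'
python3 -c "
from h import *
print(holes(snap('top'),[.487,-.0158,.012],*HSV['scraper'],r=14),holes(snap('scene'),[.487,-.0158,.012],*HSV['scraper'],r=14,amin=2));togo([.442,-.0142,-.006],[180,0,-2.1])"
```

```text
clock: 32.9
tool_pos: [0.4433, -0.0141, 0.0936]
orientation: [-179.9, -0.1, -2.2]
force: [-0.1, 1.0, 0.3]
opening: 0.0486
gripper_force: 0.0
(array([325.2, 216.5]), []) (array([311.5, 212.8]), [[311.0, 213.8]])
pos [ 0.4438 -0.0143  0.0938] rpy [-179.9025   -0.1316   -2.2471] GO shift [-0.021  0.001  0.998] rot [-0.001 -0.001 -0.002]
```

```bash
python3 -m creep '[{"grip":0.45,"delta_pos":[-0.02,0,0.2],"rotation":[0,0,0]},{"grip":0.45,"delta_pos":[-0.02,0,0.5],"rotation":[0,0,0]},{"grip":0.45,"delta_pos":[-0.02,0,0.8],"rotation":[0,0,0]},{"grip":0.45,"delta_pos":[-0.02,0,0.99],"rotation":[0,0,0]},{"grip":0.45,"delta_pos":[-0.02,0,0.99],"rotation":[0,0,0]}]'
python3 -m creep '[{"grip":1,"delta_pos":[0,0,0],"rotation":[0,0,0]},{"grip":1,"delta_pos":[0,0,0],"rotation":[0,0,0]},{"grip":1,"delta_pos":[0,0,0],"rotation":[0,0,0]},{"grip":1,"delta_pos":[0,0,0],"rotation":[0,0,0]},{"grip":1,"delta_pos":[0,0,0],"rotation":[0,0,0]}]'
python3 -m creep '[{"grip":1,"delta_pos":[0,0,-0.4],"rotation":[0,0,0]},{"grip":1,"delta_pos":[0,0,-0.8],"rotation":[0,0,0]},{"grip":1,"delta_pos":[0,0,-1],"rotation":[0,0,0]},{"grip":1,"delta_pos":[0,0,-1],"rotation":[0,0,0]}]'
python3 -m creep '[{"grip":1,"delta_pos":[0.3,0.4,-0.4],"rotation":[0,0,0]},{"grip":1,"delta_pos":[0.5,0.8,-0.8],"rotation":[0,0,0]},{"grip":1,"delta_pos":[0.7,0.8,-1],"rotation":[0,0,0]},{"grip":1,"delta_pos":[0.7,0.8,-1],"rotation":[0,0,0]}]' 
python3 -c "
from h import *
togo([.52,-.1,.2],[180,-40.1,1.2])"
```

```text
clock: 33.5
tool_pos: [0.44, -0.015, -0.0078]
orientation: [180.0, 0.2, -2.3]
force: [0.5, 0.1, 0.3]
opening: 0.048
gripper_force: 0.0
clock: 34.0
tool_pos: [0.4415, -0.0136, -0.0055]
orientation: [-179.9, -0.1, -2.2]
force: [-0.5, -0.9, 7.9]
opening: 0.0216
gripper_force: 30.0
clock: 34.4
tool_pos: [0.4429, -0.0132, 0.0968]
orientation: [-179.8, -0.3, -2.2]
force: [-0.3, -0.3, -1.4]
opening: 0.0214
gripper_force: 30.0
clock: 34.8
tool_pos: [0.5127, -0.0985, 0.1974]
orientation: [-180.0, -0.4, -2.3]
force: [-0.5, -0.3, -1.4]
opening: 0.0212
gripper_force: 30.0
pos [ 0.5127 -0.0985  0.1974] rpy [-179.9776   -0.4203   -2.3   ] GO shift [ 0.073  0.012 -0.025] rot [ 0.014  0.441 -0.037]
```

```bash
python3 -m creep '[{"grip":1,"delta_pos":[0,0.2,-0.2],"rotation":[0.014,0.441,-0.037]},{"grip":1,"delta_pos":[0,0.2,-0.2],"rotation":[0.014,0.441,-0.037]},{"grip":1,"delta_pos":[0,0.2,-0.2],"rotation":[0.014,0.441,-0.037]},{"grip":1,"delta_pos":[0,0.2,-0.2],"rotation":[0.014,0.441,-0.037]},{"grip":1,"delta_pos":[0,0.2,-0.2],"rotation":[0.014,0.441,-0.037]}]'
python3 -m creep '[{"grip":1,"delta_pos":[0,0,0],"rotation":[0,0,0]},{"grip":1,"delta_pos":[0,0,0],"rotation":[0,0,0]}]' 
python3 -c "
from h import *
print(ctrl.get_obs()['joint_pos']);seat(2,[.0456,.0005,-.0115],.07)"
```

```text
clock: 35.3
tool_pos: [0.51, -0.1216, 0.2228]
orientation: [-178.7, -39.5, 1.0]
force: [-91.9, -36.5, -111.2]
opening: 0.0214
gripper_force: 30.0
clock: 35.5
tool_pos: [0.5081, -0.1241, 0.2198]
orientation: [-179.0, -39.0, 1.1]
force: [-2.6, 0.3, -2.0]
opening: 0.0218
gripper_force: 30.0
[  8.4325 -14.6936 -58.2746  25.8958  -8.382   58.6344]
pos [ 0.5081 -0.1241  0.2198] rpy [-179.0326  -39.0023    1.0909] GO shift [0.349 0.251 0.971] rot [-0.01   0.012 -0.001]
```

Joint 3 touched its limit again while tilting, and the wrist reading spiked. From here I'll only tilt farther out. Moving forward now.

```bash
python3 -m creep '[{"grip":1,"delta_pos":[0.1,0.1,0.25],"rotation":[0,0,0]},{"grip":1,"delta_pos":[0.2,0.2,0.5],"rotation":[0,0,0]},{"grip":1,"delta_pos":[0.35,0.25,0.7],"rotation":[-0.01,0.012,0]},{"grip":1,"delta_pos":[0.35,0.25,0.8],"rotation":[-0.01,0.012,0]},{"grip":1,"delta_pos":[0.35,0.25,0.8],"rotation":[-0.01,0.012,0]}]'
python3 -m creep '[{"grip":1,"delta_pos":[0,0,0],"rotation":[0,0,0]},{"grip":1,"delta_pos":[0,0,0],"rotation":[0,0,0]}]' >/dev/null
python3 -c "
from h import *
off=[.0456,.0005,-.0115]
print(ctrl.get_obs()['joint_pos'],holes(snap('top'),eyenow(off),*HSV['scraper'],r=14),holes(snap('scene'),eyenow(off),*HSV['scraper'],r=14,amin=2));seat(2,off,.05)"
```

```text
clock: 36.0
tool_pos: [0.5865, -0.1526, 0.1795]
orientation: [-178.9, -39.3, 1.1]
force: [0.1, 0.7, -1.2]
opening: 0.0213
gripper_force: 30.0
[  3.0051  -1.2386 -51.3762  17.946   -0.1999  70.6715] (array([377.6, 163.4]), [[377.1, 163.2]]) (array([310.6, 218.9]), [])
pos [ 0.5869 -0.1524  0.184 ] rpy [-178.9152  -39.7604    1.2081] GO shift [-0.035 -0.055  0.406] rot [-0.012  0.004  0.   ]
```

```bash
cat > fk.py <<'E'
import numpy as np
from scipy.optimize import least_squares
from scipy.spatial.transform import Rotation as Ro
D=[([86.41,20.587,.638,-.018,-70.136],[.232,.633,.215]),([5.135,-15.9389,-58.0383,2.4171,-7.5907],[.4513,-.154,.1761]),
([3.6164,-11.0602,-44.2326,-1.4506,-26.1689],[.4791,-.1575,.1971]),([13.0494,3.801,-27.1777,-.062,-59.0529],[.469,-.0878,.1715]),
([8.4325,-14.6936,-58.2746,25.8958,-8.382],[.5081,-.1241,.2198]),([3.0051,-1.2386,-51.3762,17.946,-.1999],[.5869,-.1524,.184])]
def fk(j,p):
    r0,zs,L1,L2,e,lat,d=p[:7]
    A=Ro.from_euler('z',j[0],degrees=True);U=Ro.from_euler('y',j[1],degrees=True);F=Ro.from_euler('y',j[1]-j[2],degrees=True)
    W=F*Ro.from_euler('x',S4*j[3],degrees=True)*Ro.from_euler('y',-j[4],degrees=True)
    pos=A.apply(np.array([r0,lat,zs])+U.apply([0,0,L1])+F.apply([L2,0,e])+W.apply([d,0,0]));return pos,A.apply(W.apply([1,0,0]))
def fit():
    return least_squares(lambda p:np.concatenate([fk(j,p)[0]-x for j,x in D]),[.0,.4,.55,.45,0,-.19,.3])
best=None
for S4 in(1,-1):
    f=fit()
    if best is None or f.cost<best[0]: best=(f.cost,S4,f.x)
S4=best[1];P=best[2]
lo=np.array([-176,-82,-58.28,-173.87,-174.79]);hi=np.array([176,121.7,71.7,95.5,-.11])
def ik(x,zdir,j0):
    def f(j):
        a,b=fk(j,P);return np.r_[(a-x)*10,(b-zdir)]
    s=least_squares(f,np.clip(j0,lo+.2,hi-.2),bounds=(lo,hi));return s.x,s.cost
if __name__=='__main__':
    np.set_printoptions(precision=4,suppress=True);print(best)
    for j,x in D: print(fk(j,P)[0]-x)
E
cat > plan.py <<'E'
from fk import *
from h import pegpt
np.set_printoptions(precision=1,suppress=True)
for peg in(0,1,2,3,4):
  for tilt in(40.1,34,30,26):
    R=Ro.from_euler('xyz',[180,-tilt,1.2],degrees=True);off=[.0456,.0005,-.0115]
    for dn in(.07,0):
        x=pegpt(peg)+dn*np.array([-.644,-.0135,.765])-R.apply(off)
        r=[ik(x,R.apply([0,0,1]),[j1,5,-50,j4,-6]) for j4 in(-160,-90,0,80) for j1 in(0,)]
        j,c=min(r,key=lambda t:t[1]);print(peg,tilt,dn,j,'err',round((2*c)**.5,4))
E
python3 fk.py; python3 plan.py
```

```text
(np.float64(0.0018788509015617728), -1, array([ 0.1133,  0.0726,  0.6224,  0.3126,  0.0425, -0.187 ,  0.3883]))
[-0.0054 -0.0061 -0.0148]
[0.0178 0.0062 0.0209]
[0.0083 0.0052 0.0169]
[0.0059 0.0062 0.0094]
[-0.0277 -0.0188 -0.0316]
[ 0.0028 -0.0044 -0.0007]
0 40.1 0.07 [ -13.3    6.6  -47.4 -108.8   -9.8] err 0.0
0 40.1 0 [ -11.8   14.7  -50.2 -149.3  -16.5] err 0.0
0 34 0.07 [-12.3   6.6 -40.5 -38.1 -12.2] err 0.0
0 34 0 [-11.   13.9 -43.2 -94.1  -6.8] err 0.0
0 30 0.07 [-11.7   7.  -36.1 -20.5 -18.6] err 0.0
0 30 0 [-10.5  13.9 -38.7 -36.6  -9.8] err 0.0
0 26 0.07 [-11.1   7.8 -31.8 -12.6 -25.5] err 0.0
0 26 0 [-10.   14.4 -34.2 -17.4 -16.6] err 0.0
1 40.1 0.07 [  -4.2    3.2  -51.6 -144.3   -5.9] err 0.0
1 40.1 0 [  -3.6   12.2  -54.9 -169.7  -17.4] err 0.0
1 34 0.07 [ -3.8   3.3 -44.5 -18.6  -8.8] err 0.0
1 34 0 [  -3.3   11.3  -47.5 -137.8   -3.7] err 0.0
1 30 0.07 [ -3.5   3.9 -40.   -8.4 -16.4] err 0.0
1 30 0 [ -3.1  11.4 -42.8 -20.   -6.2] err 0.0
1 26 0.07 [ -3.3   4.8 -35.6  -4.9 -23.8] err 0.0
1 26 0 [ -2.9  11.9 -38.2  -7.3 -14.1] err 0.0
2 40.1 0.07 [   3.6    0.9  -53.
[... 487 characters left out ...]
r 0.1108
3 34 0.07 [ 15.7  -1.6 -49.6  42.6 -12. ] err 0.0
3 34 0 [ 14.    7.7 -51.2  95.5  -7.2] err 0.0275
3 30 0.07 [ 14.9  -0.7 -44.9  22.7 -17.8] err 0.0
3 30 0 [ 13.4   7.8 -48.1  52.8  -7.6] err 0.0
3 26 0.07 [ 14.1   0.5 -40.3  13.8 -24.4] err 0.0
3 26 0 [ 12.8   8.4 -43.3  21.8 -13.7] err 0.0
4 40.1 0.07 [ 28.2  -3.5 -58.3  95.5 -17.1] err 0.0
4 40.1 0 [ 24.6   7.2 -53.5  95.5 -14.7] err 0.1214
4 34 0.07 [ 25.8  -2.8 -50.6  52.5 -17.1] err 0.0
4 34 0 [ 22.9   6.9 -53.2  95.5 -12. ] err 0.0163
4 30 0.07 [ 24.4  -1.8 -45.9  33.1 -21.1] err 0.0
4 30 0 [ 21.8   7.  -49.2  62.4 -11.5] err 0.0
4 26 0.07 [ 23.1  -0.5 -41.3  21.5 -26.4] err 0.0
4 26 0 [ 20.8   7.7 -44.4  32.9 -15.7] err 0.0
```

```bash
cat >> h.py <<'E'
def seat(i,off,dn=0.,tilt=30):
    R=Ro.from_euler('xyz',[180,-tilt,1.2],degrees=True)
    togo(pegpt(i)+dn*ZP-R.apply(off),[180,-tilt,1.2])
E
python3 -c "
from h import *
seat(2,[.0456,.0005,-.0115],.07)"
```

```text
pos [ 0.5869 -0.1524  0.184 ] rpy [-178.9152  -39.7604    1.2081] GO shift [-0.05  -0.061  0.124] rot [-0.012 -0.108  0.001]
```

```bash
python3 -m creep '[{"grip":1,"delta_pos":[-0.02,-0.02,0],"rotation":[-0.004,-0.04,0]},{"grip":1,"delta_pos":[-0.05,-0.06,0.05],"rotation":[-0.012,-0.08,0]},{"grip":1,"delta_pos":[-0.05,-0.06,0.12],"rotation":[-0.012,-0.108,0]},{"grip":1,"delta_pos":[-0.05,-0.06,0.12],"rotation":[-0.012,-0.108,0]},{"grip":1,"delta_pos":[-0.05,-0.06,0.12],"rotation":[-0.012,-0.108,0]}]'
python3 -m creep '[{"grip":1,"delta_pos":[0,0,0],"rotation":[0,0,0]},{"grip":1,"delta_pos":[0,0,0],"rotation":[0,0,0]}]' >/dev/null
python3 -c "
from h import *
off=[.0456,.0005,-.0115]
print(ctrl.get_obs()['joint_pos'],ctrl.get_obs()['force'],holes(snap('top'),eyenow(off),*HSV['scraper'],r=14));seat(2,off,.05);seat(2,off,.02)"
```

```text
clock: 36.8
tool_pos: [0.5911, -0.1463, 0.1718]
orientation: [180.0, -30.1, 1.3]
force: [0.2, -0.5, -1.1]
opening: 0.0215
gripper_force: 30.0
[  5.8481   1.6651 -40.4642   7.5962 -18.032   78.8058] [ 0.0876 -0.0214 -0.5518] (array([374.6, 161.1]), [[373.9, 161.0]])
pos [ 0.5906 -0.1466  0.1716] rpy [179.9477 -30.0733   1.2709] GO shift [ 0.035 -0.005  0.201] rot [ 0.    -0.001  0.001]
pos [ 0.5906 -0.1466  0.1716] rpy [179.9477 -30.0733   1.2709] GO shift [ 0.087 -0.005  0.496] rot [ 0.    -0.001  0.001]
```

```bash
python3 -m creep '[{"grip":1,"delta_pos":[0.02,0.007,0.1],"rotation":[0,0,0]},{"grip":1,"delta_pos":[0.035,0.007,0.2],"rotation":[0,0,0]},{"grip":1,"delta_pos":[0.052,0.007,0.3],"rotation":[0,0,0]},{"grip":1,"delta_pos":[0.07,0.007,0.4],"rotation":[0,0,0]},{"grip":1,"delta_pos":[0.087,0.007,0.5],"rotation":[0,0,0]}]'
python3 -m creep '[{"grip":1,"delta_pos":[0,0,0],"rotation":[0,0,0]},{"grip":1,"delta_pos":[0,0,0],"rotation":[0,0,0]}]'
python3 -c "
from h import *
off=[.0456,.0005,-.0115]
print(ctrl.get_obs()['joint_pos']);seat(2,off,.0)"
```

```text
clock: 37.55
tool_pos: [0.6242, -0.1464, 0.1313]
orientation: [179.9, -30.0, 1.3]
force: [-0.7, -0.5, 0.4]
opening: 0.0217
gripper_force: 30.0
clock: 37.75
tool_pos: [0.6238, -0.1464, 0.132]
orientation: [179.9, -30.0, 1.3]
force: [0.3, -0.3, -1.6]
opening: 0.0217
gripper_force: 30.0
[  5.215    7.9055 -40.7938  10.1335 -11.5545  76.6678]
pos [ 0.6238 -0.1464  0.132 ] rpy [179.94   -29.9834   1.2914] GO shift [ 0.034 -0.011  0.184] rot [0.    0.    0.001]
```

```bash
python3 -m creep '[{"grip":1,"delta_pos":[0.012,0,0.06],"rotation":[0,0,0]},{"grip":1,"delta_pos":[0.025,0,0.13],"rotation":[0,0,0]},{"grip":1,"delta_pos":[0.025,0,0.13],"rotation":[0,0,0]},{"grip":1,"delta_pos":[0.025,0,0.13],"rotation":[0,0,0]}]'
python3 -m creep '[{"grip":1,"delta_pos":[0.005,0,0.03],"rotation":[0,0,0]},{"grip":1,"delta_pos":[0.005,0,0.03],"rotation":[0,0,0]},{"grip":1,"delta_pos":[0.005,0,0.03],"rotation":[0,0,0]}]'
python3 -m creep '[{"grip":1,"delta_pos":[0.005,0,0.03],"rotation":[0,0,0]},{"grip":1,"delta_pos":[0.005,0,0.03],"rotation":[0,0,0]},{"grip":1,"delta_pos":[0.005,0,0.03],"rotation":[0,0,0]}]'
```

```text
clock: 38.15
tool_pos: [0.6323, -0.1462, 0.1222]
orientation: [179.9, -30.0, 1.3]
force: [-0.5, 0.5, -3.1]
opening: 0.0215
gripper_force: 30.0
clock: 38.45
tool_pos: [0.6342, -0.1462, 0.12]
orientation: [179.9, -30.0, 1.3]
force: [-1.2, -0.0, -3.8]
opening: 0.0217
gripper_force: 30.0
clock: 38.75
tool_pos: [0.6362, -0.1462, 0.1179]
orientation: [179.9, -30.0, 1.3]
force: [-3.9, -0.8, -1.9]
opening: 0.0215
gripper_force: 30.0
```

```bash
python3 -m creep '[{"grip":1,"delta_pos":[0,0,0.02],"rotation":[0,0,0]},{"grip":1,"delta_pos":[0,0,0.03],"rotation":[0,0,0]},{"grip":1,"delta_pos":[0,0,0.03],"rotation":[0,0,0]}]'
python3 -c "
from h import *
seat(2,[.0456,.0005,-.0115],.0);print(ctrl.get_obs()['joint_pos'])"
```

```text
clock: 39.05
tool_pos: [0.6377, -0.1463, 0.1155]
orientation: [179.9, -30.1, 1.3]
force: [-6.7, -0.4, 1.3]
opening: 0.0215
gripper_force: 30.0
pos [ 0.6377 -0.1463  0.1155] rpy [179.9484 -30.0574   1.2672] GO shift [-0.005 -0.012 -0.028] rot [ 0.    -0.001  0.001]
[  4.8357  10.4507 -41.4131  12.7849  -8.3336  74.256 ]
```

```bash
python3 -m creep '[{"grip":0.52,"delta_pos":[0,0,0],"rotation":[0,0,0]},{"grip":0.52,"delta_pos":[0,0,0],"rotation":[0,0,0]},{"grip":0.52,"delta_pos":[0,0,0],"rotation":[0,0,0]},{"grip":0.52,"delta_pos":[0,0,0],"rotation":[0,0,0]},{"grip":0.52,"delta_pos":[0,0,0],"rotation":[0,0,0]}]'
python3 -m creep '[{"grip":0.52,"delta_pos":[0,0,-0.1],"rotation":[0,0,0]},{"grip":0.52,"delta_pos":[0,0,-0.4],"rotation":[0,0,0]},{"grip":0.52,"delta_pos":[0,0,-0.9],"rotation":[0,-0.05,0]},{"grip":0.52,"delta_pos":[0,0,-0.9],"rotation":[0,-0.1,0]}]'
python3 -c "
from h import *
togo([.46,0.08,.2],[180,0,10])"
```

```text
clock: 39.55
tool_pos: [0.6384, -0.1459, 0.1158]
orientation: [180.0, -30.1, 1.3]
force: [0.3, -0.1, -0.5]
opening: 0.0422
gripper_force: 0.0
clock: 39.95
tool_pos: [0.592, -0.1467, 0.1984]
orientation: [-180.0, -21.3, 1.3]
force: [2.7, -0.2, 0.9]
opening: 0.0421
gripper_force: 0.0
pos [ 0.592  -0.1467  0.1984] rpy [-179.9999  -21.2563    1.3219] GO shift [-1.176 -2.297 -0.475] rot [ 0.018 -0.236 -0.095]
```

```bash
python3 -m creep '[{"grip":0.45,"delta_pos":[-0.9,-0.9,-0.4],"rotation":[0.018,-0.236,-0.095]},{"grip":0.45,"delta_pos":[-0.9,-0.9,-0.4],"rotation":[0.018,-0.236,-0.095]},{"grip":0.45,"delta_pos":[-0.9,-0.9,-0.4],"rotation":[0.018,-0.236,-0.095]},{"grip":0.45,"delta_pos":[-0.9,-0.9,-0.4],"rotation":[0.018,-0.236,-0.095]},{"grip":0.45,"delta_pos":[-0.9,-0.9,-0.4],"rotation":[0.018,-0.236,-0.095]}]'
python3 -m creep '[{"grip":0.45,"delta_pos":[0,-1,0],"rotation":[0,0,0]},{"grip":0.45,"delta_pos":[0,-1,0],"rotation":[0,0,0]},{"grip":0.45,"delta_pos":[0,-1,0],"rotation":[0,0,0]},{"grip":0.45,"delta_pos":[0,-1,0],"rotation":[0,0,0]}]'
python3 - <<'E'
from h import *
T=snap('top','t11.png');S=snap('scene','s11.png')
XS=np.array([.765,.016,.644])
for nm,s in(('T',T),('S',S)):
  for col,pg in(('file',1),('scraper',2)):
    m=cv2.inRange(cv2.cvtColor(s['color'],cv2.COLOR_RGB2HSV),*HSV[col]);n,l,st,c=cv2.connectedComponentsWithStats(m)
    print(nm,col,'eye end, handle end:',proj(s,pegpt(pg)+.016*XS+.006*ZP).round(1),proj(s,pegpt(pg)-.095*XS+.006*ZP).round(1),[(st[i].tolist(),c[i].round(1).tolist()) for i in range(1,n) if st[i,4]>40])
o,m,ax,h=tool(T,'template',(196,240,225,285));print(m,ax,h)
print(ctrl.get_obs()['joint_pos']);togo([.3685,.3087,.1],[180,0,-29.9])
E
```

```text
clock: 40.45
tool_pos: [0.4932, -0.0587, 0.1982]
orientation: [-180.0, 0.1, 10.0]
force: [-0.4, -0.5, 0.1]
opening: 0.0483
gripper_force: 0.0
clock: 40.85
tool_pos: [0.4754, 0.0397, 0.1982]
orientation: [-180.0, 0.2, 10.0]
force: [0.1, 0.0, 0.1]
opening: 0.0485
gripper_force: 0.0
T file eye end, handle end: [[394.3 145.9]] [[390.9 179.8]] [([423, 135, 7, 42, 233], [425.7, 155.6]), ([387, 147, 12, 35, 249], [391.8, 165.3])]
T scraper eye end, handle end: [[372.7 145.7]] [[370.2 179.6]] [([528, 115, 60, 125, 2462], [541.1, 181.1]), ([210, 116, 107, 61, 891], [247.8, 147.1]), ([366, 146, 12, 36, 246], [371.1, 164.3]), ([461, 268, 10, 34, 303], [465.3, 284.9])]
S file eye end, handle end: [[313.3 250.6]] [[294.6 247.9]] [([292, 247, 23, 9, 118], [302.7, 250.4]), ([293, 298, 11, 11, 44], [298.3, 303.7])]
S scraper eye end, handle end: [[326.2 238.9]] [[307.2 236.9]] [([349, 155, 77, 91, 800], [393.0, 184.7]), ([305, 235, 23, 9, 129], [316.1, 239.2]), ([175, 241, 22, 23, 208], [184.8, 251.4]), ([214, 388, 17, 12, 108], [223.4, 395.4])]Traceback (most recent call last):
  File "<stdin>", line 8, in <module>
  File "h.py", line 31, in tool
    i=max((k for k in range(len(c)) if h[0][k][3]<0),key=lambda k:cv2.contourArea(c[k]))
ValueError: max() iterable argument is empty
```

Run:
```python
from h import *
for n in('top','scene'):
    s=snap(n);m=cv2.inRange(cv2.cvtColor(s['color'],cv2.COLOR_RGB2HSV),*HSV['template']);k,l,st,c=cv2.connectedComponentsWithStats(m)
    print(n,proj(s,[[.4071,.2864,.012],[.3596,.3139,.012]]),[(st[i].tolist(),c[i].round(1).tolist()) for i in range(1,k) if st[i,4]>25])
    if n=='scene': print(holes(s,[.4071,.2864,.012],*HSV['template'],r=16,amin=1.5))
```

```text
top [[227.2304 239.3119]
 [217.4741 254.4386]] [([62, 132, 71, 66, 3367], [100.3, 164.2])]
scene [[348.6212 160.5558]
 [344.4533 151.4023]] [([344, 0, 34, 57, 1239], [361.6, 20.8]), ([291, 35, 6, 23, 104], [293.8, 45.7]), ([420, 103, 60, 55, 1382], [449.2, 132.1]), ([0, 138, 19, 37, 371], [5.9, 158.1]), ([339, 145, 14, 20, 98], [345.5, 154.8]), ([0, 178, 47, 59, 1482], [18.7, 202.8])]
(array([348.6, 160.6]), [[348.4, 161.1]])
```

Run:
```python
from h import *
T=snap('top');im=cv2.cvtColor(cv2.imread('pics/top0.png'),cv2.COLOR_BGR2HSV)
m=cv2.inRange(im,(0,0,30),(180,70,255));m[:,:140]=0;m[:,205:]=0;m[:180]=0;m[240:]=0
n,l,st,c=cv2.connectedComponentsWithStats(m)
for i in range(1,n):
    if st[i,4]>40:
        p=np.argwhere(l==i)[:,::-1].astype(np.float32);b=cv2.boxPoints(cv2.minAreaRect(p));print(st[i],b.tolist());print(onz(T,b,.03))
c=np.array([.3596,.3142]);x=np.array([.8634,-.5045]);y=np.array([-.5045,-.8634])
for a in(-1,1):
    for b_ in(-1,1): print(c+a*.0965*y+b_*.039*x, proj(T,[*(c+a*.0965*y+b_*.039*x),.05]))
togo([*c,.13],[180,0,-30.3])
```

```text
[148 187  50  44 609] [[147.7522735595703, 199.17431640625], [158.4396514892578, 186.26040649414062], [197.69300842285156, 218.74594116210938], [187.00563049316406, 231.65985107421875]]
[[0.5232 0.538  0.03  ]
 [0.5649 0.5078 0.03  ]
 [0.4668 0.3777 0.03  ]
 [0.426  0.408  0.03  ]]
[0.3746 0.4172] [[180.8041 248.1623]]
[0.442  0.3778] [[195.3    226.2716]]
[0.2772 0.2506] [[234.0377 282.6676]]
[0.3446 0.2112] [[248.3596 260.2962]]
pos [0.4755 0.0381 0.1981] rpy [179.9952   0.2228   9.7952] GO shift [-0.669 -2.918  0.684] rot [0.001 0.002 0.446]
```

```bash
python3 -m creep '[{"grip":0.45,"delta_pos":[-0.22,-0.97,0],"rotation":[0,0,0]},{"grip":0.45,"delta_pos":[-0.22,-0.97,0],"rotation":[0,0,0]},{"grip":0.45,"delta_pos":[-0.22,-0.97,0],"rotation":[0,0,0]},{"grip":0.45,"delta_pos":[-0.22,-0.97,0],"rotation":[0,0,0]}]'
python3 -m creep '[{"grip":0.45,"delta_pos":[-0.22,-0.97,0],"rotation":[0,0,0]},{"grip":0.45,"delta_pos":[-0.22,-0.97,0],"rotation":[0,0,0]},{"grip":0.45,"delta_pos":[-0.22,-0.97,0],"rotation":[0,0,0]},{"grip":0.45,"delta_pos":[-0.22,-0.97,0],"rotation":[0,0,0]}]'
python3 -m creep '[{"grip":0.45,"delta_pos":[-0.22,-0.97,0.2],"rotation":[0,0,0.446]},{"grip":0.45,"delta_pos":[-0.22,-0.97,0.4],"rotation":[0,0,0.446]},{"grip":0.45,"delta_pos":[-0.22,-0.97,0.6],"rotation":[0,0,0.446]},{"grip":0.45,"delta_pos":[-0.22,-0.97,0.6],"rotation":[0,0,0.446]},{"grip":0.45,"delta_pos":[-0.22,-0.97,0.6],"rotation":[0,0,0.446]}]'
python3 -m creep '[{"grip":0.45,"delta_pos":[0,0,0],"rotation":[0,0,0]},{"grip":0.45,"delta_pos":[0,0,0],"rotation":[0,0,0]}]' >/dev/null
python3 -c "
from h import *
print(ctrl.get_obs()['joint_pos'],holes(snap('scene'),[.4071,.2864,.012],*HSV['template'],r=16,amin=1.5));togo([.3596,.3142,.045],[180,0,-30.3])"
```

```text
clock: 41.5
tool_pos: [0.4369, 0.1314, 0.1984]
orientation: [-180.0, 0.2, 10.0]
force: [0.9, -1.3, 0.1]
opening: 0.048
gripper_force: 0.0
clock: 41.9
tool_pos: [0.3989, 0.2225, 0.1983]
orientation: [180.0, 0.2, 9.9]
force: [0.5, -0.3, -0.0]
opening: 0.0482
gripper_force: 0.0
clock: 42.4
tool_pos: [0.3607, 0.3126, 0.1373]
orientation: [179.7, 0.2, -30.7]
force: [0.8, 0.6, -0.1]
opening: 0.0484
gripper_force: 0.0
[ 64.4593   5.9526 -29.5642  -0.2213 -54.6207  -4.4818] (array([348.6, 160.6]), [[348.4, 161.1]])
pos [0.3608 0.3136 0.1386] rpy [179.8649   0.1693 -30.1467] GO shift [-0.011 -0.001  0.936] rot [0.002 0.002 0.002]
```

```bash
python3 -m creep '[{"grip":0.45,"delta_pos":[-0.01,0,0.3],"rotation":[0.002,0.002,0.002]},{"grip":0.45,"delta_pos":[-0.01,0,0.6],"rotation":[0.002,0.002,0.002]},{"grip":0.45,"delta_pos":[-0.01,0,0.94],"rotation":[0.002,0.002,0.002]},{"grip":0.45,"delta_pos":[-0.01,0,0.94],"rotation":[0.002,0.002,0.002]},{"grip":0.45,"delta_pos":[-0.01,0,0.94],"rotation":[0.002,0.002,0.002]}]'
python3 -m creep '[{"grip":0.45,"delta_pos":[0,0,0.2],"rotation":[0,0,0]},{"grip":0.45,"delta_pos":[0,0,0.4],"rotation":[0,0,0]},{"grip":0.45,"delta_pos":[0,0,0.5],"rotation":[0,0,0]},{"grip":0.45,"delta_pos":[0,0,0.5],"rotation":[0,0,0]},{"grip":0.45,"delta_pos":[0,0,0.5],"rotation":[0,0,0]}]'
python3 -m creep '[{"grip":1,"delta_pos":[0,0,0],"rotation":[0,0,0]},{"grip":1,"delta_pos":[0,0,0],"rotation":[0,0,0]},{"grip":1,"delta_pos":[0,0,0],"rotation":[0,0,0]},{"grip":1,"delta_pos":[0,0,0],"rotation":[0,0,0]},{"grip":1,"delta_pos":[0,0,0],"rotation":[0,0,0]}]'
```

```text
clock: 43.15
tool_pos: [0.3592, 0.3147, 0.045]
orientation: [180.0, -0.0, -30.3]
force: [0.8, 0.2, -0.1]
opening: 0.0483
gripper_force: 0.0
clock: 43.65
tool_pos: [0.3593, 0.3158, -0.0043]
orientation: [-179.9, -0.0, -30.4]
force: [0.3, 0.0, 0.1]
opening: 0.0484
gripper_force: 0.0
clock: 44.15
tool_pos: [0.3589, 0.3153, -0.005]
orientation: [-179.9, -0.0, -30.4]
force: [-1.2, -0.1, 6.8]
opening: 0.0255
gripper_force: 30.0
```

```bash
python3 -m creep '[{"grip":1,"delta_pos":[0,0,-0.4],"rotation":[0,0,0]},{"grip":1,"delta_pos":[0,0,-0.8],"rotation":[0,0,0]},{"grip":1,"delta_pos":[0,0,-1],"rotation":[0,0,0]},{"grip":1,"delta_pos":[0,0,-1],"rotation":[0,0,0]}]'
python3 -m creep '[{"grip":1,"delta_pos":[0,0,-0.4],"rotation":[0,0,0]},{"grip":1,"delta_pos":[0,0,-0.8],"rotation":[0,0,0]},{"grip":1,"delta_pos":[0,0,-1],"rotation":[0,0,0]},{"grip":1,"delta_pos":[0,0,-1],"rotation":[0,0,0]}]' >/dev/null
python3 -m creep '[{"grip":1,"delta_pos":[0,0,-0.2],"rotation":[0,0,-0.35]},{"grip":1,"delta_pos":[0,0,-0.2],"rotation":[0,0,-0.35]},{"grip":1,"delta_pos":[0,0,-0.2],"rotation":[0,0,-0.35]},{"grip":1,"delta_pos":[0,0,-0.2],"rotation":[0,0,-0.35]},{"grip":1,"delta_pos":[0,0,-0.2],"rotation":[0,0,-0.35]}]'
python3 -c "
from h import *
togo([.53,-.085,.22],[180,0,1.2])"
```

```text
clock: 44.55
tool_pos: [0.3597, 0.3167, 0.0974]
orientation: [-179.6, -0.0, -30.4]
force: [-0.2, 0.9, -1.6]
opening: 0.0256
gripper_force: 30.0
clock: 45.45
tool_pos: [0.3581, 0.3142, 0.2125]
orientation: [179.9, 0.1, 1.2]
force: [-0.7, -0.4, -1.2]
opening: 0.0252
gripper_force: 30.0
pos [0.3581 0.3142 0.2125] rpy [179.8887   0.0843   1.1548] GO shift [ 1.639  4.026 -0.069] rot [ 0.001  0.001 -0.001]
```

4 × [0.41, 1, 0].

```bash
python3 -m creep '[{"grip":1,"delta_pos":[0.41,1,-0.05],"rotation":[0,0,0]},{"grip":1,"delta_pos":[0.41,1,-0.05],"rotation":[0,0,0]},{"grip":1,"delta_pos":[0.41,1,-0.05],"rotation":[0,0,0]},{"grip":1,"delta_pos":[0.41,1,-0.05],"rotation":[0,0,0]}]'>/dev/null
python3 -m creep '[{"grip":1,"delta_pos":[0.41,1,0],"rotation":[0,0,0]},{"grip":1,"delta_pos":[0.41,1,0],"rotation":[0,0,0]},{"grip":1,"delta_pos":[0.41,1,0],"rotation":[0,0,0]},{"grip":1,"delta_pos":[0.41,1,0],"rotation":[0,0,0]}]'>/dev/null
python3 -m creep '[{"grip":1,"delta_pos":[0.41,1,0],"rotation":[0,0,0]},{"grip":1,"delta_pos":[0.41,1,0],"rotation":[0,0,0]},{"grip":1,"delta_pos":[0.41,1,0],"rotation":[0,0,0]},{"grip":1,"delta_pos":[0.41,1,0],"rotation":[0,0,0]}]'>/dev/null
python3 -m creep '[{"grip":1,"delta_pos":[0.41,1,0],"rotation":[0,0,0]},{"grip":1,"delta_pos":[0.41,1,0],"rotation":[0,0,0]},{"grip":1,"delta_pos":[0.41,1,0],"rotation":[0,0,0]},{"grip":1,"delta_pos":[0.41,1,0],"rotation":[0,0,0]}]'
python3 -m creep '[{"grip":1,"delta_pos":[0,0,0],"rotation":[0,0.08,0]},{"grip":1,"delta_pos":[0,0,0],"rotation":[0,0.16,0]},{"grip":1,"delta_pos":[0,0,0],"rotation":[0,0.25,0]},{"grip":1,"delta_pos":[0,0,0],"rotation":[0,0.28,0]},{"grip":1,"delta_pos":[0,0,0],"rotation":[0,0.28,0]}]'
python3 -c "
from h import *
print(ctrl.get_obs()['joint_pos'])
for t in(28,30):
  for dn in(.08,):seat(3,[.0562,.0004,-.011],dn,t)"
```

```text
clock: 47.05
tool_pos: [0.5306, -0.0814, 0.2186]
orientation: [-180.0, 0.0, 1.0]
force: [-0.4, 1.4, -1.5]
opening: 0.0256
gripper_force: 30.0
clock: 47.55
tool_pos: [0.5273, -0.0802, 0.2185]
orientation: [-179.9, -25.2, 1.2]
force: [-0.0, -1.1, -1.0]
opening: 0.0253
gripper_force: 30.0
[ 17.1458  -8.3578 -42.1977  12.441  -32.3582  64.943 ]
pos [ 0.5273 -0.0802  0.2185] rpy [-179.883   -25.2427    1.1851] GO shift [0.223 0.055 0.58 ] rot [-0.001  0.031 -0.   ]
pos [ 0.5273 -0.0802  0.2185] rpy [-179.883   -25.2427    1.1851] GO shift [0.228 0.055 0.599] rot [-0.001  0.053 -0.   ]
```

```bash
python3 -m creep '[{"grip":1,"delta_pos":[0.228,0.055,0.2],"rotation":[0,0.02,0]},{"grip":1,"delta_pos":[0.228,0.055,0.4],"rotation":[0,0.053,0]},{"grip":1,"delta_pos":[0.228,0.055,0.6],"rotation":[0,0.053,0]},{"grip":1,"delta_pos":[0.228,0.055,0.6],"rotation":[0,0.053,0]},{"grip":1,"delta_pos":[0.228,0.055,0.6],"rotation":[0,0.053,0]}]'
python3 -m creep '[{"grip":1,"delta_pos":[0,0,0],"rotation":[0,0,0]},{"grip":1,"delta_pos":[0,0,0],"rotation":[0,0,0]}]' >/dev/null
python3 -c "
from h import *
off=[.0562,.0004,-.011]
print(ctrl.get_obs()['joint_pos'],holes(snap('top'),eyenow(off),*HSV['template'],r=14));seat(3,off,.05);seat(3,off,.02)"
```

```text
clock: 48.05
tool_pos: [0.5772, -0.0859, 0.175]
orientation: [180.0, -29.9, 1.1]
force: [0.3, -0.2, 0.0]
opening: 0.0255
gripper_force: 30.0
[ 13.0445  -1.9347 -49.4413  24.8566 -14.1744  55.431 ] (array([352.7, 161.1]), [[352.0, 171.2], [352.1, 160.7]])
pos [ 0.5773 -0.086   0.1763] rpy [-179.9394  -30.1107    1.0802] GO shift [ 0.009 -0.014  0.296] rot [-0.    -0.001 -0.001]
pos [ 0.5773 -0.086   0.1763] rpy [-179.9394  -30.1107    1.0802] GO shift [ 0.061 -0.014  0.591] rot [-0.    -0.001 -0.001]
```

```bash
python3 -m creep '[{"grip":1,"delta_pos":[0.005,0,0.15],"rotation":[0,0,0]},{"grip":1,"delta_pos":[0.01,0,0.3],"rotation":[0,0,0]},{"grip":1,"delta_pos":[0.03,0,0.4],"rotation":[0,0,0]},{"grip":1,"delta_pos":[0.045,0,0.5],"rotation":[0,0,0]},{"grip":1,"delta_pos":[0.061,0,0.59],"rotation":[0,0,0]}]'
python3 -m creep '[{"grip":1,"delta_pos":[0,0,0],"rotation":[0,0,0]},{"grip":1,"delta_pos":[0,0,0],"rotation":[0,0,0]}]'
python3 -c "
from h import *
off=[.0562,.0004,-.011]
print(ctrl.get_obs()['joint_pos']);seat(3,off,.0)"
```

```text
clock: 48.8
tool_pos: [0.6107, -0.0897, 0.1317]
orientation: [-179.6, -29.3, 1.0]
force: [-10.7, 5.0, -1.8]
opening: 0.0255
gripper_force: 30.1
clock: 49.0
tool_pos: [0.6109, -0.0889, 0.1317]
orientation: [-179.6, -29.3, 1.0]
force: [-4.3, 0.4, -3.7]
opening: 0.0257
gripper_force: 29.8
[  4.4234   5.1362 -54.475   48.405   -1.6631  38.6131]
pos [ 0.6109 -0.0889  0.1317] rpy [-179.5636  -29.3057    0.9906] GO shift [ 0.033 -0.049  0.234] rot [-0.004  0.008 -0.002]
```

Run:
```python
from h import *
off=[.0562,.0004,-.011]
X=eyenow(off)-pegpt(3);print('eye rel peg',X,'along',X@ZP,'perp',X-ZP*(X@ZP))
T=snap('top');print(holes(T,eyenow(off),*HSV['template'],r=14,amin=1),proj(T,pegpt(3)+.032*ZP))
for t in(26,24): seat(3,off,.014,t)
```

```text
eye rel peg [-0.0138 -0.0055  0.0183] along 0.022914601841711253 perp [ 0.001  -0.0052  0.0007]
(array([352.9, 152.9]), [[352.0, 153.4]]) [[351.2122 154.6973]]
pos [ 0.6109 -0.0888  0.1318] rpy [-179.564   -29.3194    1.    ] GO shift [-0.001 -0.049  0.059] rot [-0.004 -0.037 -0.002]
pos [ 0.6109 -0.0888  0.1318] rpy [-179.564   -29.3194    1.    ] GO shift [-0.003 -0.049  0.039] rot [-0.004 -0.059 -0.002]
```

```bash
python3 -m creep '[{"grip":1,"delta_pos":[0,-0.02,0],"rotation":[-0.004,-0.025,-0.002]},{"grip":1,"delta_pos":[0,-0.04,0.03],"rotation":[-0.004,-0.05,-0.002]},{"grip":1,"delta_pos":[0,-0.04,0.05],"rotation":[-0.004,-0.05,-0.002]},{"grip":1,"delta_pos":[0,-0.04,0.05],"rotation":[-0.004,-0.05,-0.002]},{"grip":1,"delta_pos":[0,-0.04,0.05],"rotation":[-0.004,-0.05,-0.002]}]'
python3 -c "
from h import *
off=[.0562,.0004,-.011]
print(ctrl.get_obs()['joint_pos']);X=eyenow(off)-pegpt(3);print('along',X@ZP,'perp',X-ZP*(X@ZP));seat(3,off,.005,24)"
```

```text
clock: 49.55
tool_pos: [0.6127, -0.0834, 0.1268]
orientation: [-180.0, -24.7, 1.3]
force: [-4.1, 2.4, -5.9]
opening: 0.0256
gripper_force: 30.0
[ 12.7165   7.263  -41.9032  16.2403 -17.1643  64.0253]
along 0.013442112739575417 perp [-0.0005  0.0005 -0.0004]
pos [ 0.6127 -0.0834  0.1268] rpy [-179.9673  -24.7455    1.2668] GO shift [0.027 0.005 0.072] rot [-0.001 -0.008  0.001]
```

```bash
python3 -m creep '[{"grip":1,"delta_pos":[0.013,0,0.035],"rotation":[0,0,0]},{"grip":1,"delta_pos":[0.025,0,0.07],"rotation":[0,0,0]},{"grip":1,"delta_pos":[0.025,0,0.07],"rotation":[0,0,0]}]'
python3 -m creep '[{"grip":1,"delta_pos":[0.008,0,0.03],"rotation":[0,0,0]},{"grip":1,"delta_pos":[0.008,0,0.03],"rotation":[0,0,0]},{"grip":1,"delta_pos":[0.008,0,0.03],"rotation":[0,0,0]}]'
python3 -c "
from h import *
off=[.0562,.0004,-.011]
print(ctrl.get_obs()['joint_pos']);X=eyenow(off)-pegpt(3);print('along',X@ZP,'perp',X-ZP*(X@ZP))"
```

```text
clock: 49.85
tool_pos: [0.6174, -0.0845, 0.1214]
orientation: [180.0, -24.7, 1.2]
force: [-2.7, -0.3, -6.9]
opening: 0.0252
gripper_force: 29.9
clock: 50.15
tool_pos: [0.6195, -0.0845, 0.1192]
orientation: [180.0, -24.7, 1.2]
force: [-4.2, -1.4, -8.3]
opening: 0.0256
gripper_force: 29.9
[ 12.3115   8.5005 -41.9603  17.1448 -15.8944  63.3789]
along 0.003196242813694268 perp [-0.0003 -0.0008 -0.0003]
```

```bash
python3 -m creep '[{"grip":0.5,"delta_pos":[0,0,0],"rotation":[0,0,0]},{"grip":0.5,"delta_pos":[0,0,0],"rotation":[0,0,0]},{"grip":0.5,"delta_pos":[0,0,0],"rotation":[0,0,0]},{"grip":0.5,"delta_pos":[0,0,0],"rotation":[0,0,0]},{"grip":0.5,"delta_pos":[0,0,0],"rotation":[0,0,0]}]'
python3 -m creep '[{"grip":0.5,"delta_pos":[0,0,-0.1],"rotation":[0,0,0]},{"grip":0.5,"delta_pos":[0,0,-0.4],"rotation":[0,0,0]},{"grip":0.5,"delta_pos":[0,0,-0.8],"rotation":[0,0,0]},{"grip":0.5,"delta_pos":[0,0,-0.8],"rotation":[0,0,0]}]'
python3 -m creep '[{"grip":0.5,"delta_pos":[-0.9,0,-0.4],"rotation":[0,-0.27,0]},{"grip":0.5,"delta_pos":[-0.9,0,-0.4],"rotation":[0,-0.27,0]},{"grip":0.5,"delta_pos":[-0.9,0,-0.4],"rotation":[0,-0.27,0]},{"grip":0.5,"delta_pos":[-0.9,0,-0.4],"rotation":[0,-0.27,0]}]'
cat > chk.py <<'E'
from h import *
T=snap('top','t12.png');S=snap('scene','s12.png')
XS=np.array([.765,.016,.644])
for nm,s in(('T',T),('S',S)):
  for col,pg in(('file',1),('scraper',2),('template',3)):
    m=cv2.inRange(cv2.cvtColor(s['color'],cv2.COLOR_RGB2HSV),*HSV[col]);n,l,st,c=cv2.connectedComponentsWithStats(m)
    e=proj(s,pegpt(pg)+.016*XS+.006*ZP)[0];h=proj(s,pegpt(pg)-.095*XS+.006*ZP)[0]
    print(nm,col,'exp',e.round(1),h.round(1),[(st[i,:2].tolist(),(st[i,:2]+st[i,2:4]).tolist(),int(st[i,4])) for i in range(1,n) if st[i,4]>10 and np.hypot(*(c[i]-(e+h)/2))<25])
E
python3 chk.py
```

```text
clock: 50.65
tool_pos: [0.6221, -0.0835, 0.1213]
orientation: [-180.0, -25.0, 1.3]
force: [-0.6, 0.4, -0.2]
opening: 0.0439
gripper_force: 0.0
clock: 51.05
tool_pos: [0.5889, -0.0838, 0.1995]
orientation: [-179.9, -25.4, 1.3]
force: [1.2, 0.1, 0.5]
opening: 0.0439
gripper_force: 0.0
clock: 51.45
tool_pos: [0.4915, -0.086, 0.1921]
orientation: [-180.0, -0.4, 1.4]
force: [-0.5, -0.2, -1.4]
opening: 0.0437
gripper_force: 0.0
T file exp [394.3 145.9] [390.9 179.8] [([388, 147], [398, 173], 130)]
T scraper exp [372.7 145.7] [370.2 179.6] [([366, 147], [377, 156], 50)]
T template exp [351.  145.6] [349.5 179.4] [([346, 147], [356, 164], 72)]
S file exp [313.3 250.6] [294.6 247.9] [([292, 246], [315, 255], 118)]
S scraper exp [326.2 238.9] [307.2 236.9] [([306, 235], [328, 244], 134)]
S template exp [338.7 227.7] [319.4 226.3] [([312, 225], [340, 232], 100)]
```

```bash
cat >> h.py <<'E'
def press(i,gap,tilt=25):
    R=Ro.from_euler('xyz',[180,-tilt,1.2],degrees=True);XS=np.array([.765,.016,.644])
    togo(pegpt(i)+(.006+gap)*ZP-.03*XS-R.apply([0,0,-.010]),[180,-tilt,1.2])
E
python3 -c "
from h import *
press(3,.05)"
```

```text
pos [ 0.4899 -0.0864  0.1912] rpy [-179.9671   -0.6362    1.3023] GO shift [1.233 0.006 0.276] rot [-0.001  0.271  0.001]
```

```bash
python3 -m creep '[{"grip":1,"delta_pos":[0.5,0,-0.3],"rotation":[0,0.1,0]},{"grip":1,"delta_pos":[0.8,0,-0.2],"rotation":[0,0.2,0]},{"grip":1,"delta_pos":[1,0,0],"rotation":[0,0.271,0]},{"grip":1,"delta_pos":[1,0,0],"rotation":[0,0.271,0]},{"grip":1,"delta_pos":[1,0,0],"rotation":[0,0.271,0]}]'
python3 -m creep '[{"grip":1,"delta_pos":[0,0,0],"rotation":[0,0,0]},{"grip":1,"delta_pos":[0,0,0],"rotation":[0,0,0]}]'
python3 -c "
from h import *
press(3,.02);press(3,0);print(ctrl.get_obs()['joint_pos'])"
```

```text
clock: 52.05
tool_pos: [0.5869, -0.0847, 0.1915]
orientation: [-180.0, -25.0, 1.3]
force: [-0.3, -0.2, 0.3]
opening: 0.0093
gripper_force: 0.0
clock: 52.25
tool_pos: [0.5901, -0.0842, 0.1939]
orientation: [-180.0, -25.1, 1.3]
force: [1.0, 0.0, 0.9]
opening: 0.0007
gripper_force: 0.0
pos [ 0.5901 -0.0842  0.1939] rpy [-179.9723  -25.1165    1.3056] GO shift [0.167 0.006 0.651] rot [-0.001 -0.001  0.001]
pos [ 0.5901 -0.0842  0.1939] rpy [-179.9723  -25.1165    1.3056] GO shift [0.219 0.007 0.845] rot [-0.001 -0.001  0.001]
[ 13.9527   0.1881 -37.6344  11.3367 -28.0582  68.4829]
```

```bash
python3 -m creep '[{"grip":1,"delta_pos":[0.08,0,0.3],"rotation":[0,0,0]},{"grip":1,"delta_pos":[0.167,0,0.5],"rotation":[0,0,0]},{"grip":1,"delta_pos":[0.2,0,0.7],"rotation":[0,0,0]},{"grip":1,"delta_pos":[0.21,0,0.78],"rotation":[0,0,0]},{"grip":1,"delta_pos":[0.21,0,0.78],"rotation":[0,0,0]}]'
python3 -m creep '[{"grip":1,"delta_pos":[0,0,0.03],"rotation":[0,0,0]},{"grip":1,"delta_pos":[0,0,0.03],"rotation":[0,0,0]},{"grip":1,"delta_pos":[0,0,0.03],"rotation":[0,0,0]}]'
python3 -m creep '[{"grip":1,"delta_pos":[0,0,0.03],"rotation":[0,0,0]},{"grip":1,"delta_pos":[0,0,0.03],"rotation":[0,0,0]},{"grip":1,"delta_pos":[0,0,0.03],"rotation":[0,0,0]}]'
python3 -m creep '[{"grip":1,"delta_pos":[0,0,0.03],"rotation":[0,0,0]},{"grip":1,"delta_pos":[0,0,0.03],"rotation":[0,0,0]},{"grip":1,"delta_pos":[0,0,0.03],"rotation":[0,0,0]}]'
```

```text
clock: 52.75
tool_pos: [0.6412, -0.0834, 0.1297]
orientation: [180.0, -24.9, 1.3]
force: [0.1, 0.2, 1.0]
opening: 0.0005
gripper_force: 0.0
clock: 53.05
tool_pos: [0.6426, -0.0832, 0.129]
orientation: [-180.0, -25.1, 1.3]
force: [-0.4, 0.5, -0.9]
opening: 0.0005
gripper_force: 0.0
clock: 53.35
tool_pos: [0.6441, -0.0832, 0.1271]
orientation: [-180.0, -25.2, 1.3]
force: [-8.2, 0.3, 12.0]
opening: 0.0005
gripper_force: 7.4
clock: 53.65
tool_pos: [0.6445, -0.084, 0.1266]
orientation: [180.0, -25.2, 1.3]
force: [-28.0, 1.2, 36.8]
opening: 0.0002
gripper_force: 23.2
```

```bash
python3 -m creep '[{"grip":1,"delta_pos":[0,0,-0.3],"rotation":[0,0,0]},{"grip":1,"delta_pos":[0,0,-0.6],"rotation":[0,0,0]},{"grip":1,"delta_pos":[0,0.3,-0.6],"rotation":[0,0,0]},{"grip":1,"delta_pos":[0,0.62,-0.6],"rotation":[0,0,0]},{"grip":1,"delta_pos":[0,0.62,-0.6],"rotation":[0,0,0]}]'
python3 -m creep '[{"grip":1,"delta_pos":[0,0,0],"rotation":[0,0,0]},{"grip":1,"delta_pos":[0,0,0],"rotation":[0,0,0]}]'>/dev/null
python3 -c "
from h import *
press(2,.0)"
```

```text
clock: 54.15
tool_pos: [0.6215, -0.1478, 0.178]
orientation: [-180.0, -25.1, 1.2]
force: [-0.0, -0.1, -0.2]
opening: 0.0005
gripper_force: 0.0
pos [ 0.6209 -0.1455  0.1768] rpy [-179.9995  -24.9978    1.3057] GO shift [0.025 0.005 0.565] rot [-0.001  0.     0.001]
```

```bash
python3 -m creep '[{"grip":1,"delta_pos":[0.02,0,0.2],"rotation":[0,0,0]},{"grip":1,"delta_pos":[0.02,0,0.4],"rotation":[0,0,0]},{"grip":1,"delta_pos":[0.02,0,0.52],"rotation":[0,0,0]},{"grip":1,"delta_pos":[0.02,0,0.52],"rotation":[0,0,0]}]'
python3 -m creep '[{"grip":1,"delta_pos":[0,0,0.03],"rotation":[0,0,0]},{"grip":1,"delta_pos":[0,0,0.03],"rotation":[0,0,0]},{"grip":1,"delta_pos":[0,0,0.03],"rotation":[0,0,0]}]'
python3 -m creep '[{"grip":1,"delta_pos":[0,0,0.03],"rotation":[0,0,0]},{"grip":1,"delta_pos":[0,0,0.03],"rotation":[0,0,0]},{"grip":1,"delta_pos":[0,0,0.03],"rotation":[0,0,0]}]'
```

```text
clock: 54.75
tool_pos: [0.6445, -0.1445, 0.1288]
orientation: [180.0, -24.8, 1.4]
force: [-1.0, -0.4, -0.3]
opening: 0.0006
gripper_force: 0.0
clock: 55.05
tool_pos: [0.6459, -0.145, 0.1286]
orientation: [-180.0, -25.0, 1.3]
force: [-1.6, 1.7, 0.8]
opening: 0.0007
gripper_force: 0.9
clock: 55.35
tool_pos: [0.6465, -0.1457, 0.1277]
orientation: [180.0, -25.1, 1.3]
force: [-18.2, 1.8, 21.3]
opening: 0.0004
gripper_force: 16.8
```

```bash
python3 -m creep '[{"grip":1,"delta_pos":[0,0,-0.4],"rotation":[0,0,0]},{"grip":1,"delta_pos":[0,0,-0.8],"rotation":[0,0,0]},{"grip":1,"delta_pos":[0,0,-0.9],"rotation":[0,0,0]},{"grip":1,"delta_pos":[0,0,-0.9],"rotation":[0,0,0]}]'>/dev/null
python3 -m creep '[{"grip":0.4,"delta_pos":[-0.4,0.4,-0.1],"rotation":[0,-0.278,0]},{"grip":0.4,"delta_pos":[-0.4,0.7,-0.1],"rotation":[0,-0.278,0]},{"grip":0.4,"delta_pos":[-0.4,1,-0.1],"rotation":[0,-0.278,0]},{"grip":0.4,"delta_pos":[-0.4,1,-0.1],"rotation":[0,-0.278,0]},{"grip":0.4,"delta_pos":[-0.4,1,-0.1],"rotation":[0,-0.278,0]}]'
python3 -m creep '[{"grip":0.4,"delta_pos":[0,0.3,0],"rotation":[0,0,0]},{"grip":0.4,"delta_pos":[0,0.6,0],"rotation":[0,0,0]},{"grip":0.4,"delta_pos":[0,0.9,0],"rotation":[0,0,0]},{"grip":0.4,"delta_pos":[0,0.9,0],"rotation":[0,0,0]}]'
python3 chk.py; python3 -c "
from h import *
togo([.5531,-.3447,.108],[180,0,1.2])"
```

```text
clock: 56.25
tool_pos: [0.5714, -0.2475, 0.195]
orientation: [-179.9, 0.3, 1.2]
force: [0.0, 0.1, -0.3]
opening: 0.0347
gripper_force: 0.0
clock: 56.65
tool_pos: [0.5725, -0.3389, 0.1986]
orientation: [180.0, -0.0, 1.2]
force: [-0.5, 1.3, -1.0]
opening: 0.0523
gripper_force: 0.0
T file exp [394.3 145.9] [390.9 179.8] []
T scraper exp [372.7 145.7] [370.2 179.6] []
T template exp [351.  145.6] [349.5 179.4] [([345, 147], [356, 190], 245)]
S file exp [313.3 250.6] [294.6 247.9] [([292, 246], [315, 255], 120)]
S scraper exp [326.2 238.9] [307.2 236.9] [([305, 235], [328, 244], 132)]
S template exp [338.7 227.7] [319.4 226.3] [([312, 225], [339, 232], 94)]
pos [ 0.5726 -0.3367  0.1988] rpy [-179.9884   -0.0365    1.256 ] GO shift [-0.197  0.076  0.908] rot [-0.    -0.     0.001]
```

```bash
python3 -m creep '[{"grip":0.4,"delta_pos":[-0.197,0.076,0],"rotation":[0,0,0]},{"grip":0.4,"delta_pos":[-0.197,0.076,0.2],"rotation":[0,0,0]},{"grip":0.4,"delta_pos":[-0.197,0.076,0.5],"rotation":[0,0,0]},{"grip":0.4,"delta_pos":[-0.197,0.076,0.5],"rotation":[0,0,0]}]'
python3 -m creep '[{"grip":0.4,"delta_pos":[0,0,0.2],"rotation":[0,0,0]},{"grip":0.4,"delta_pos":[0,0,0.4],"rotation":[0,0,0]},{"grip":0.4,"delta_pos":[0,0,0.41],"rotation":[0,0,0]},{"grip":0.4,"delta_pos":[0,0,0.41],"rotation":[0,0,0]}]'
python3 -m creep '[{"grip":1,"delta_pos":[0,0,0],"rotation":[0,0,0]},{"grip":1,"delta_pos":[0,0,0],"rotation":[0,0,0]},{"grip":1,"delta_pos":[0,0,0],"rotation":[0,0,0]},{"grip":1,"delta_pos":[0,0,0],"rotation":[0,0,0]},{"grip":1,"delta_pos":[0,0,0],"rotation":[0,0,0]}]'
```

```text
clock: 57.15
tool_pos: [0.5507, -0.3429, 0.1456]
orientation: [-179.8, 0.3, 1.3]
force: [-0.5, -0.1, -0.0]
opening: 0.052
gripper_force: 0.0
clock: 57.55
tool_pos: [0.5539, -0.3447, 0.1091]
orientation: [180.0, -0.0, 1.4]
force: [0.5, -0.2, 0.3]
opening: 0.0528
gripper_force: 0.0
clock: 58.05
tool_pos: [0.5538, -0.3441, 0.1083]
orientation: [-179.9, -0.0, 1.3]
force: [-0.8, 4.5, 2.1]
opening: 0.0211
gripper_force: 30.0
```

```bash
python3 -m creep '[{"grip":1,"delta_pos":[0,-0.1,0],"rotation":[0,0,0]},{"grip":1,"delta_pos":[0,-0.25,0],"rotation":[0,0,0]},{"grip":1,"delta_pos":[0,-0.4,0],"rotation":[0,0,0]},{"grip":1,"delta_pos":[0,-0.55,0],"rotation":[0,0,0]},{"grip":1,"delta_pos":[0,-0.7,0],"rotation":[0,0,0]}]'
python3 -m creep '[{"grip":1,"delta_pos":[0,-0.15,0],"rotation":[0,0,0]},{"grip":1,"delta_pos":[0,-0.3,0],"rotation":[0,0,0]},{"grip":1,"delta_pos":[0,-0.45,0],"rotation":[0,0,0]},{"grip":1,"delta_pos":[0,-0.6,0],"rotation":[0,0,0]},{"grip":1,"delta_pos":[0,-0.7,0],"rotation":[0,0,0]}]'
python3 -m creep '[{"grip":1,"delta_pos":[0,0,0],"rotation":[0,0,0]},{"grip":1,"delta_pos":[0,0,0],"rotation":[0,0,0]}]'
```

```text
clock: 58.55
tool_pos: [0.5523, -0.2739, 0.1082]
orientation: [180.0, -0.0, 1.3]
force: [0.7, -3.7, 2.2]
opening: 0.0208
gripper_force: 30.0
clock: 59.05
tool_pos: [0.5508, -0.2034, 0.1082]
orientation: [-180.0, -0.0, 1.4]
force: [1.3, -4.0, 3.1]
opening: 0.0212
gripper_force: 30.0
clock: 59.25
tool_pos: [0.5508, -0.2035, 0.1082]
orientation: [-179.9, -0.0, 1.4]
force: [-0.6, 2.9, 6.3]
opening: 0.0207
gripper_force: 30.0
```

```bash
python3 -m creep '[{"grip":1,"delta_pos":[0,-0.1,0],"rotation":[0,0,0]},{"grip":1,"delta_pos":[0,-0.25,0],"rotation":[0,0,0]},{"grip":1,"delta_pos":[0,-0.4,0],"rotation":[0,0,0]},{"grip":1,"delta_pos":[0,-0.55,0],"rotation":[0,0,0]},{"grip":1,"delta_pos":[0,-0.7,0],"rotation":[0,0,0]}]'
python3 -m creep '[{"grip":1,"delta_pos":[0,-0.15,0],"rotation":[0,0,0]},{"grip":1,"delta_pos":[0,-0.3,0],"rotation":[0,0,0]},{"grip":1,"delta_pos":[0,-0.45,0],"rotation":[0,0,0]},{"grip":1,"delta_pos":[0,-0.6,0],"rotation":[0,0,0]},{"grip":1,"delta_pos":[0,-0.7,0],"rotation":[0,0,0]}]'
python3 -m creep '[{"grip":1,"delta_pos":[0,-0.06,0],"rotation":[0,0,0]},{"grip":1,"delta_pos":[0,-0.12,0],"rotation":[0,0,0]},{"grip":1,"delta_pos":[0,-0.15,0],"rotation":[0,0,0]},{"grip":1,"delta_pos":[0,-0.15,0],"rotation":[0,0,0]}]'
```

```text
clock: 59.75
tool_pos: [0.5493, -0.1339, 0.1082]
orientation: [180.0, -0.0, 1.3]
force: [3.4, -5.3, 4.5]
opening: 0.021
gripper_force: 30.0
clock: 60.25
tool_pos: [0.5478, -0.0633, 0.1082]
orientation: [-180.0, -0.1, 1.4]
force: [4.0, -2.9, 2.5]
opening: 0.0206
gripper_force: 30.0
clock: 60.65
tool_pos: [0.5475, -0.049, 0.1082]
orientation: [-179.9, -0.1, 1.3]
force: [3.7, 2.2, 6.1]
opening: 0.021
gripper_force: 30.0
```

```bash
python3 -m creep '[{"grip":1,"delta_pos":[0,-0.03,0],"rotation":[0,0,0]},{"grip":1,"delta_pos":[0,-0.06,0],"rotation":[0,0,0]},{"grip":1,"delta_pos":[0,-0.06,0],"rotation":[0,0,0]},{"grip":1,"delta_pos":[0,-0.06,0],"rotation":[0,0,0]}]'
python3 -m creep '[{"grip":1,"delta_pos":[0,-0.03,0],"rotation":[0,0,0]},{"grip":1,"delta_pos":[0,-0.05,0],"rotation":[0,0,0]},{"grip":1,"delta_pos":[0,-0.05,0],"rotation":[0,0,0]},{"grip":1,"delta_pos":[0,-0.05,0],"rotation":[0,0,0]}]'
```

```text
clock: 61.05
tool_pos: [0.5474, -0.0441, 0.1082]
orientation: [180.0, -0.0, 1.3]
force: [4.0, -2.9, 4.4]
opening: 0.021
gripper_force: 30.0
clock: 61.45
tool_pos: [0.5471, -0.0438, 0.1082]
orientation: [179.6, 0.0, 1.3]
force: [10.4, -30.1, -0.2]
opening: 0.0214
gripper_force: 30.0
```

```bash
python3 -m creep '[{"grip":1,"delta_pos":[0,0.04,0],"rotation":[0,0,0]},{"grip":1,"delta_pos":[0,0.04,0],"rotation":[0,0,0]},{"grip":1,"delta_pos":[0,0.04,0],"rotation":[0,0,0]}]'
python3 -m creep '[{"grip":0.4,"delta_pos":[0,0,0],"rotation":[0,0,0]},{"grip":0.4,"delta_pos":[0,0,0],"rotation":[0,0,0]},{"grip":0.4,"delta_pos":[0,0,0],"rotation":[0,0,0]},{"grip":0.4,"delta_pos":[0,0,0],"rotation":[0,0,0]},{"grip":0.4,"delta_pos":[0,0,0],"rotation":[0,0,0]}]'
python3 -m creep '[{"grip":0.4,"delta_pos":[0,0,-0.3],"rotation":[0,0,0]},{"grip":0.4,"delta_pos":[0,0,-0.6],"rotation":[0,0,0]},{"grip":0.4,"delta_pos":[0,0,-1],"rotation":[0,0,0]},{"grip":0.4,"delta_pos":[0,0,-1],"rotation":[0,0,0]}]'
python3 -m creep '[{"grip":0.4,"delta_pos":[-0.9,0,0],"rotation":[0,0,0]},{"grip":0.4,"delta_pos":[-0.9,0,0],"rotation":[0,0,0]},{"grip":0.4,"delta_pos":[-0.9,0.5,0],"rotation":[0,0,0]},{"grip":0.4,"delta_pos":[-0.9,0.8,0],"rotation":[0,0,0]}]'
python3 - <<'E'
from h import *
XS=np.array([.765,.016,.644]);sh=np.array([-.0063,.2999,0])
for nm in('top','scene'):
  s=snap(nm,nm+'_end.png')
  for col,pg in(('file',1),('scraper',2),('template',3)):
    m=cv2.inRange(cv2.cvtColor(s['color'],cv2.COLOR_RGB2HSV),*HSV[col]);n,l,st,c=cv2.connectedComponentsWithStats(m)
    e=proj(s,sh+pegpt(pg)+.016*XS+.006*ZP)[0];h=proj(s,sh+pegpt(pg)-.095*XS+.006*ZP)[0]
    print(nm,col,'exp',e.round(1),h.round(1),[(st[i,:2].tolist(),(st[i,:2]+st[i,2:4]).tolist(),int(st[i,4])) for i in range(1,n) if st[i,4]>10 and np.hypot(*(c[i]-(e+h)/2))<25])
  k=proj(s,[.547,-.044,.133])[0];print('knob exp',k,s['color'][int(k[1]+2),int(k[0])])
  m=cv2.inRange(cv2.cvtColor(s['color'],cv2.COLOR_RGB2HSV),(0,0,140),(180,50,255));n,l,st,c=cv2.connectedComponentsWithStats(m)
  u=proj(s,sh+pegpt(0)-.05*XS)[0];print('spanner exp',u,[(st[i].tolist(),c[i].round(1).tolist()) for i in range(1,n) if st[i,4]>10 and np.hypot(*(c[i]-u))<25])
E
```

```text
clock: 61.75
tool_pos: [0.5473, -0.044, 0.1082]
orientation: [179.9, -0.0, 1.3]
force: [6.3, -7.8, 3.3]
opening: 0.0212
gripper_force: 30.0
clock: 62.25
tool_pos: [0.5463, -0.0428, 0.1076]
orientation: [-180.0, 0.1, 1.3]
force: [-0.3, 0.9, -0.2]
opening: 0.0513
gripper_force: 0.0
clock: 62.65
tool_pos: [0.5497, -0.0428, 0.2135]
orientation: [-180.0, -0.5, 1.4]
force: [0.6, 0.4, -1.6]
opening: 0.0523
gripper_force: 0.0
clock: 63.05
tool_pos: [0.458, -0.125, 0.2087]
orientation: [-180.0, -0.1, 1.6]
force: [0.5, -0.1, 0.2]
opening: 0.0521
gripper_force: 0.0
top file exp [289.1 145.1] [290.3 179. ] [([285, 147], [295, 156], 45), ([286, 159], [295, 181], 157)]
top scraper exp [267.4 144.9] [269.6 178.8] [([210, 116], [317, 181], 1091)]
top template exp [245.8 144.8] [248.9 178.7] [([243, 146], [253, 155], 39), ([244, 159], [255, 190], 194)]
knob exp [335.8664 191.8627] [129 112  97]
spanner exp [311.0026 164.8019] [([305, 147, 7, 9, 38], [307.8, 150.8])]
scene file exp [372.  197.6] [351.9 197.7] [([355, 196], [373, 202], 78)]
scene scraper exp [382.9 187.7] [362.6 188.4] [([350, 155], [426, 246], 706)]
scene template exp [393.5 178.2] [373.  179.3] [([376, 178], [393, 183], 51)]
knob exp [318.2926 205.7116] [60 54 52]
spanner exp [349.4141 208.964 ] [([352, 186, 11, 8, 39], [356.8, 189.5]), ([331, 205, 31, 8, 137], [346.5, 208.1])]
```

All four tools hang behind the keeper rail, the carriage has travelled 0.300 m to the red stop, and the gripper is clear. Handing in.

```bash
python3 -m creep '[{"grip":0.4,"delta_pos":[0,0,0],"rotation":[0,0,0]},{"grip":0.4,"delta_pos":[0,0,0],"rotation":[0,0,0]}]' >/dev/null; python3 -c "
from plant import ctrl;print(ctrl.close_job())"
```

```text
the job is handed in; nothing more can be done
None
```

The job is handed in: the spanner, file, scraper and template (paddle absent) hang on peg0 to peg3 and the carriage was pushed home to the red stop and let go, but joint 3 ran onto its range limit twice and the wrist force once read about 149 N, above the 120 N limit, so it may be judged a fail.

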